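Load a module and index the inspection table to its next click

ROBOT

A 6-joint arm with a two-finger parallel gripper is mounted at the origin on the work surface. World frame = base frame: x ahead of the robot, y to its left, z up, the work surface at z = 0. Lengths are in m, angles in rad, forces in N, time in s.
With the tool pointing down it reaches from about 0.25 to 0.775 m from the base axis. Payload 4 kg.
Tool frame: the origin (TCP) lies midway between the tips of the shut fingers; the grasp point (between the pads) lies bot.tcp_to_grasp behind it (bot.tcp_to_grasp is the distance from the TCP to the grasp point, in m); z points along the fingers, y is the direction in which the jaws open and shut (so a half turn about z gives the same grasp; the last joint's range is limited). The gripper opens to 85 mm and grips with 20 to 120 N. Pads are 22 mm wide; open, the fingers measure 114 mm over their backs; the gripper's body (76 mm by 85 mm) begins 54 mm behind the grasp point. The pads swing forward as they close: fully open they stand 13 mm farther back than shut.
Start: joints at [1.148, 0.087, 1.371, -0, 1.684, -0.103], TCP at [0.173, 0.522, 0.231] pointing down, gripper open.
Joint ranges: [-3.1, 3.1], [-0.76, 2.03], [0.27, 2.55], [-1.08, 4.22], [0.17, 2.65], [-2.57, 2.57]. Speed limits (rad/s): [2.79, 2.79, 3.14, 3.14, 3.14, 3.14].

INTERFACE

Orientations are given as a unit quaternion [x, y, z, w].
In Python, from cell import bot gives the robot as it stands.
- The arm moves only by the tool jog_arm, never from a script. Its argument "series" is a list of rows, each a list of 3 entries, a list of its own where there are three numbers: the opening, from 0 (shut) to 1 (fully open), then the shift along the world's x, y, z normalised to -1 to 1, where 1 is 50 cm, then the turn about the world's z normalised to -1 to 1, where 1 is 2 pi rad. In form: [[grip, [tx, ty, tz], twist], ...]. A call has 1 to 12 rows; each row shifts and turns the commanded pose from where the row before left it; what a row does not reach is not made up. A row lasts 1/12 s, in which the tool goes at most 41.7 mm and 7.16 degrees, less where a joint would pass 70% of its speed; a pose out of reach is approached as far as the arm can. A call with a number of a shift or a turn outside -1 to 1 is refused whole. A call with a gripper value outside its range is refused whole. The fingers move at their own pace and stop on an object; "grip_force" is the grip in N (left out, the last holds). Time passes only in rows, so rows that do not move let the fingers close. It gives the time, the measured TCP pose, the force and the opening at its end, in the units of the state.
- bot.sense(): the state, without advancing time (a new reading comes with each control period).
- bot.capture(name): name is "scene" or "top"; returns a dict with "color" (480x640x3 uint8, red, green, blue), "fx", "fy", "cx", "cy" (pixels), "k1" (the pictures are not rectified: a ray, as slopes to the right and down, at radius r is drawn at 1 + k1 r^2 times it, then the intrinsics apply), "world_from_camera" (4x4, takes a point from camera to world coordinates). Camera axes: x right, y up, looking along -z (the intrinsics and any distortion apply to the point x, -y, -z); pixel columns grow to the right and rows downward; lengths in m; the calibration is good to about 2 mm. A picture is of the moment at which its call begins. There is no depth.
- bot.sign_off(): hands the job in, once; it reports no verdict.
Trained networks look in the newest picture that a camera, given by its name, has taken for a name from the list of things; names that differ only in an ending like _2 or _b are one class to them, and where a whole thing is asked for, a point or a joint stands for the part that bears it (a point fixed in the world has none). Each returns a list of dicts, best first, with "confidence" (0 to 1); they miss things now and then, are a little off and sometimes report something else, mostly with a low value. They report only what shows in the picture. A call takes as long as a camera call. They do not tell look-alikes from the thing itself.
- bot.search_frame(target, camera): "rect" ([left, top, right, bottom] in pixels, round what is visible of it).
- bot.silhouettes(target, camera): "pixels" (480x640 bool, what is visible of it) and "rect" ([left, top, right, bottom] in pixels, round what is visible of it).
The state is a dict: "t": time; "joint_pos": joint angles; "joint_vel": joint speeds; "joint_torque": joint torques, N m; "eef_pos": TCP position; "tool_rot": TCP orientation; "contact_force": force on the tool from outside, world axes, zero at the start; "ft_torque": the same for the moment, N m; "width": finger opening in m.
Only numpy, scipy, OpenCV 4.12 (cv2) and the standard library are available. Lean on these libraries where they do the work, as an engineer would, in place of code of your own. Each camera call takes 0.05 s, during which the arm holds its last target.

TASK

The index table by the microscope has been left part-way between two stations. Set the loose metal module gently and flat down into the empty nest with its plug pointing outwards through the gap, then push the table round, counter-clockwise as seen from above, until its spring plunger drops into the next notch, which brings the next unit under the microscope, and let go. Feel for the click and stop there: do not lean hard on the table or knock the microscope, and leave the other things on the bench alone.

Things in the scene. Friction and masses are not known exactly. Their poses are not given: they have to be found in the camera images.
- module: Loose aluminium module, 60 (its x) x 38 (y) x 26 mm high, 0.08 to 0.17 kg, lying right way up on the mat to the left of the index table. A plug shell 24 mm wide, 4.5 to 13.5 mm above the underside, stands 6 mm out of its +x end. Origin: centre of the box's underside, z up. Three identical modules are fixed in the other nests.
- plug (a point): Centre of the outer face of the loose module's plug, 36 mm along the module's x from its origin and 9 mm up.
- nest (a point): Floor centre of the empty nest, on the dial, 74 mm from the spindle, 70 mm above the work surface; x axis outwards, z up. Pocket 63 (x) x 41 mm (y) for a module lying along x. Blocks round it 5 mm thick, 10 mm high, tops chamfered 3 mm inside: full wall at the inner end, a 28 mm gap for the plug in the outer end, a 43 mm gap for fingers amid each long side.
- spindle (a point): The dial's upright turning axis, at the top face of its plate, 67 mm above the work surface. A nut stands 18 mm up there. Seated modules reach 96 mm above the work surface. Below the plate are a notched steel index ring, 118 mm in radius, and the fixed base, 160 mm in radius and 22 mm high.
- push_peg (a point): Middle of one of four upright black pegs to push the dial by: 14 mm thick, head 17 mm, from 67 to 115 mm above the work surface, 103 mm from the spindle, half-way between nests; this point is 28 mm below its top. It is 45 degrees clockwise of the empty nest, on the table's left, the peg best clear of the microscope. 40 mm are free between a peg and the nests beside it.
- turn (a joint): Dial angle, rad, growing counter-clockwise from above; turns both ways. Starts at -0.95 to -0.40. The next notch engages between -0.16 and +0.16: the plunger bracket is set along a curved slot, so the place is not known and must be felt. Friction takes 3 to 6 N at a peg; once the plunger is in, the dial is locked (play at a peg about 1 mm) and the push force rises at once.
- plunger (a joint): Travel in m of the spring plunger, a steel pin lying radially in a bracket on the far side of the table: about 0.008 while its tip rides on the rim of the index ring, below 0.001 when dropped into a notch. Its spring moves it; do nothing to it.
- dial: The turning dial: aluminium plate of 112 mm radius, four nests every 90 degrees, three fixed modules, four pegs. Origin on the turning axis, 46 mm above the work surface; x axis towards the empty nest. A push of more than 20 N on it is too hard.
- microscope: White stereo microscope, fixed. Origin on the dial's axis 2 mm above the work surface, x roughly away from the robot. In its frame: objective, 43 mm in radius, over (0, -74) mm, lowest at 232 mm; eyepieces out to (-110, -170) mm, 540 mm high; boom at 375 mm height to the pole at (165, -384) mm on a foot 240 x 200 mm. Do not touch it.
- heatsink: A bystander: an aluminium heat sink 84 x 40 x 24 mm with five long fins on top, no plug, lying near the loose module. Origin at the centre of its underside. Leave it.
- reel: A bystander: a small reel of solder wire, 60 mm across, 23 mm high, lying flat. Origin at the centre of its underside. Leave it.
- bottle: A bystander: a small white plastic bottle, 36 mm across, 70 mm high, standing. Origin at the centre of its underside. Leave it.
- screwdriver: A bystander: a screwdriver 170 mm long lying on the mat. Leave it.
- tweezers: A bystander: steel tweezers 120 mm long, 8 mm high, lying on the mat. Leave them.
- meter: A bystander: a grey hand-held meter 150 x 78 x 47 mm lying on its back. Leave it.
- screw_tray: A bystander: a grey tray 110 x 75 x 18 mm with four compartments. Leave it.
There are look-alikes about, which are no part of the job. What is shaped like the module but turquoise or yellow is not meant.

How it is judged:
On the way, in this order (a step that is already met when the one before it is completed fails the run):
1. the module is down in the empty nest, plug outwards (x of module in the frame of nest between -0.003 and 0.003 m and y of module in the frame of nest between -0.003 and 0.003 m and z of module in the frame of nest between -0.002 and 0.002 m and x of plug in the frame of nest above 0.02 m and angle between module's own z axis and vertical below 0.06 rad), for 0.2 s.
2. the table has been pushed round to the next notch and the plunger has dropped in (value of joint plunger below 0.0015 m and value of joint turn between -0.2 and 0.2 rad), for 0.2 s.
At the end, for the whole second after the job is handed in: The module rests in its nest, within 3 mm of the nest's centre, within 2 mm of its floor, flat, plug outwards; the plunger is within 1.5 mm of fully home in the next notch (turn between -0.2 and 0.2 rad); dial and module are at rest (all of step 1 and all of step 2 and velocity of joint turn between -0.05 and 0.05 rad/s and linear speed of module below 0.02 m/s); the robot touches nothing.
It fails at once if the robot pushes on the dial with more than 20 N (contact force between any of the fingers, the arm and dial above 20 N).
It fails at once if the module is dropped or forced into the nest (over 45 N) (contact force between module and dial above 45 N).
It fails at once if the microscope is knocked (over 5 N) (contact force between any of the fingers, the arm, module and microscope above 5 N).
It fails at once if one of the other things on the bench is moved by more than 30 mm (distance of any of heatsink, reel, bottle, screwdriver, tweezers, meter, screw_tray from where it was at the start of the episode above 0.03 m).
It also fails if it takes over 70 s, if anything falls off the work surface, if the arm or the gripper's body presses on something with over 40 N, if the wrist force passes 120 N, or if a joint passes its speed limit or range.

## Working session

There is one attempt and no reset: what is moved stays moved. The work goes in short steps, Python scripts to look and compute and a tool call to move; the robot and the scene stay as the last step left them, time stands still between calls to the robot, and variables do not carry over. Pictures are saved under pics/ and viewed, and the job is handed in when it is done.

Besides the shell and the picture viewer there is one more tool, called after ">>>" as name(argument=value, ...) on one line, values as JSON. jog_arm: Moves the arm, as the interface text tells. Scaled input: -1 to 1 covers 50 cm each way for a shift and 2 pi rad each way for a turn. Its arguments: {"type":"object","properties":{"series":{"type":"array","items":{"type":"array"}},"grip_force":{"type":"number"}},"required":["series"]}

```bash
ls; mkdir -p pics; python3 - <<'E'
from cell import bot
import cv2
print(bot.sense(), bot.tcp_to_grasp)
for n in ("scene","top"):
    c=bot.capture(n); cv2.imwrite(f"pics/{n}0.png",c["color"][:,:,::-1])
    print({k:v for k,v in c.items() if k!="color"})
E
```

```text
pics
{'t': 0.0, 'joint_pos': array([ 1.14789836e+00,  8.79518345e-02,  1.37229523e+00,  1.67206514e-05,
        1.68358234e+00, -1.03082110e-01]), 'joint_vel': array([-0.00087661, -0.00029214, -0.00125758,  0.001385  , -0.00139252,
       -0.0002502 ]), 'joint_torque': array([-1.68797080e-03, -3.51887834e+01, -3.13258195e+01, -4.52010936e-04,
        1.11008206e-02,  8.57298744e-06]), 'eef_pos': array([0.17269701, 0.52165172, 0.23012006]), 'tool_rot': array([ 1.59226292e-01,  9.87241479e-01, -1.07776406e-03, -2.98765913e-04]), 'contact_force': array([ 0.05426934, -0.81348224,  0.03198163]), 'ft_torque': array([ 0.01128601,  0.03378818, -0.01206036]), 'width': 0.08526457901956469} 0.0187
{'fx': 488.657065986444, 'fy': 488.657065986444, 'cx': 327.3402455800119, 'cy': 240.59039250302735, 'k1': -0.04687527270285846, 'world_from_camera': array([[-0.10672523, -0.72727252,  0.6780003 ,  1.26954349],
       [ 0.99420943, -0.06945553,  0.08199722,  0.15850783],
       [-0.01254345,  0.68282547,  0.73047385,  0.87559946],
       [ 0.        ,  0.        ,  0.        ,  1.        ]])}
{'fx': 469.662660564142, 'fy': 469.662660564142, 'cx': 326.2815368294125, 'cy': 241.34358897787578, 'k1': -0.10649966222402996, 'world_from_camera': array([[ 1.94041812e-02,  9.94061384e-01, -1.07076809e-01,
         4.29212747e-01],
       [-9.99811070e-01,  1.94148193e-02, -9.43182862e-04,
         9.07489763e-02],
       [ 1.14129523e-03,  1.07074880e-01,  9.94250304e-01,
         1.16916225e+00],
       [ 0.00000000e+00,  0.00000000e+00,  0.00000000e+00,
         1.00000000e+00]])}
```

View pics/scene0.png

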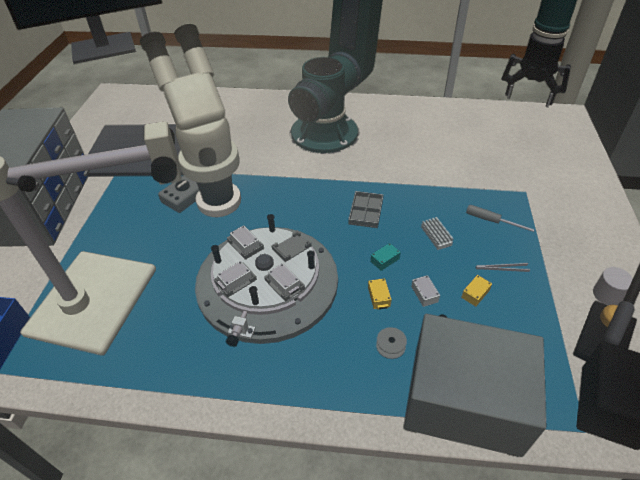

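View pics/top0.png

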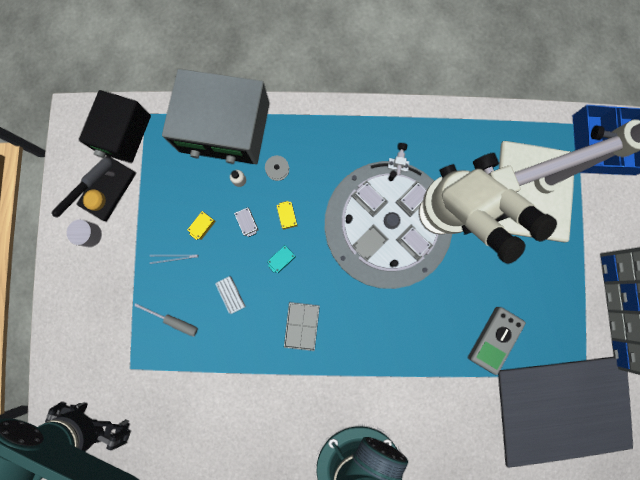

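The module lies at about top (246,222) and scene (426,290). The dial centre is at top (392,221), and the empty nest is at top (370,243) and scene (293,246). I'll zoom in.

```bash
cat > h.py <<'E'
import numpy as np, cv2
from scipy.optimize import least_squares
def proj(c,P):
    P=np.atleast_2d(P); T=np.linalg.inv(c["world_from_camera"])
    q=P@T[:3,:3].T+T[:3,3]; s=q[:,0]/-q[:,2]; t=-q[:,1]/-q[:,2]
    f=1+c["k1"]*(s*s+t*t)
    return np.c_[c["cx"]+c["fx"]*s*f, c["cy"]+c["fy"]*t*f]
def ray(c,uv):
    x=(uv[0]-c["cx"])/c["fx"];y=(uv[1]-c["cy"])/c["fy"]
    s,t=x,y
    for _ in range(20):
        f=1+c["k1"]*(s*s+t*t); s,t=x/f,y/f
    M=c["world_from_camera"]; d=M[:3,:3]@np.array([s,-t,-1]); return M[:3,3],d
def atz(c,uv,z):
    o,d=ray(c,uv); return o+d*(z-o[2])/d[2]
def tri(c1,u1,c2,u2):
    o1,d1=ray(c1,u1);o2,d2=ray(c2,u2)
    r=np.linalg.lstsq(np.c_[d1,-d2],o2-o1,rcond=None)[0]
    a,b=o1+r[0]*d1,o2+r[1]*d2
    return (a+b)/2,np.linalg.norm(a-b)
def crop(c,u0,v0,w,h,s,name):
    im=c["color"][v0:v0+h,u0:u0+w,::-1]
    cv2.imwrite("pics/"+name,cv2.resize(im,None,fx=s,fy=s,interpolation=cv2.INTER_CUBIC))
E
python3 - <<'E'
from cell import bot
from h import *
import pickle
a=bot.capture("scene");b=bot.capture("top")
pickle.dump((a,b),open("c0.pkl","wb"))
crop(b,180,190,130,100,6,"tm.png");crop(b,315,140,140,160,3.75*1.0,"td.png")
crop(a,360,240,150,90,5,"sm.png");crop(a,190,200,155,145,4,"sd.png")
E
```

```text
(no output)
```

View pics/tm.png

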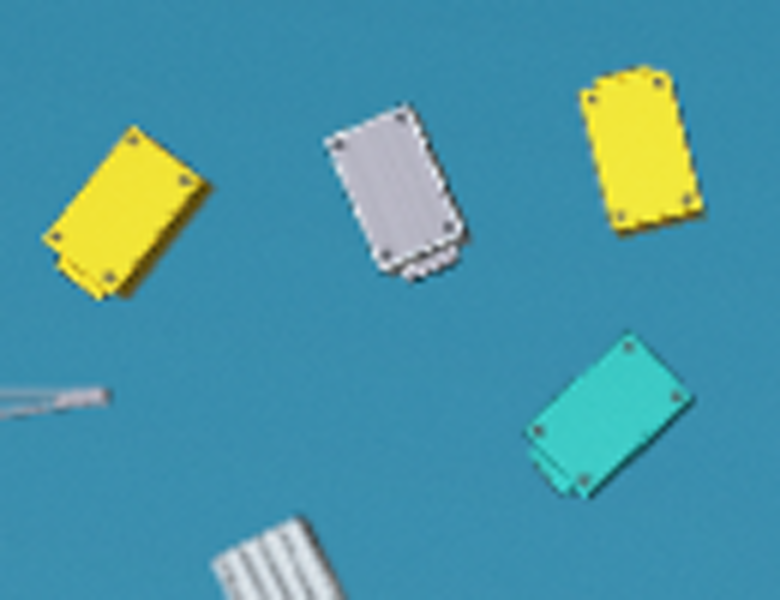

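View pics/td.png

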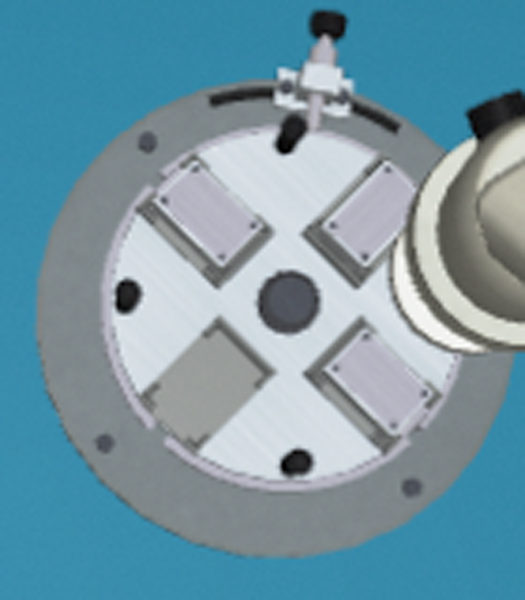

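View pics/sm.png

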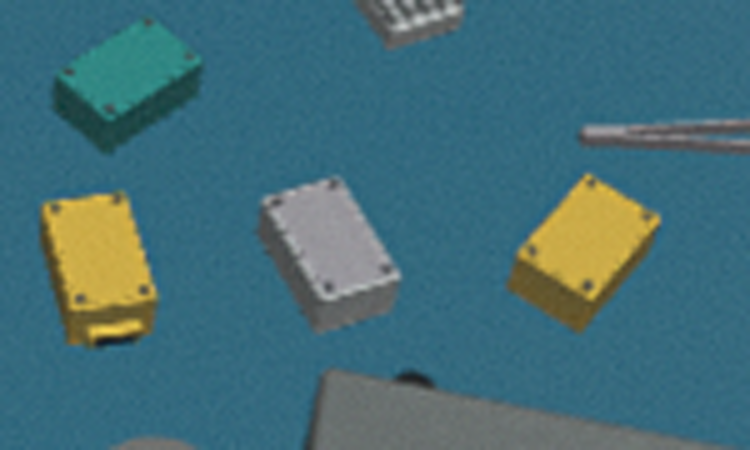

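View pics/sd.png

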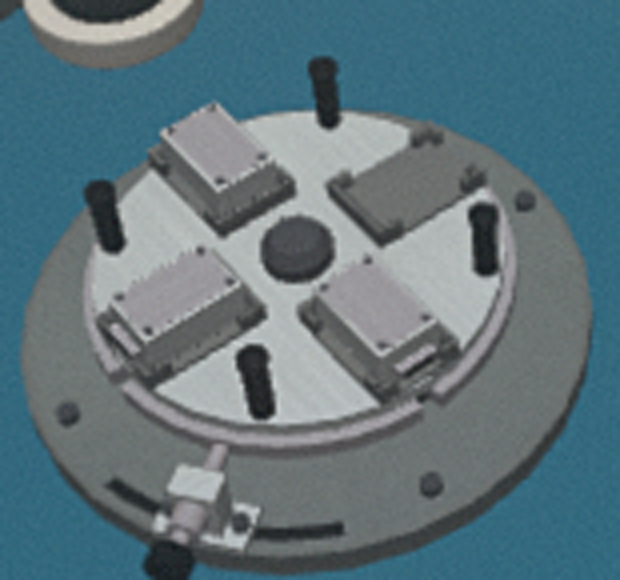

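```bash
cat > fit.py <<'E'
from h import *
import pickle
a,b=pickle.load(open("c0.pkl","rb"))
tm=lambda p:np.array(p)/6+[180,190]-0.4
sm=lambda p:np.array(p)/5+[360,240]-0.4
td=lambda p:np.array(p)/3.75+[315,140]-0.4
sd=lambda p:np.array(p)/4+[190,200]-0.4
# module: rows local (x,y) of top corners, plug end = +x
loc=np.array([[-30,-19],[-30,19],[30,-19],[30,19]])/1e3
T=tm([[325,140],[408,104],[383,268],[463,232]])
# image top: up +x, left +y. plug dir ~ down-right => module y to the right in image
S=sm([[322,303],[400,275],[262,200],[340,178]])
# scene: right=+y, down=+x
for n,(u,v) in enumerate(zip(T,S)): pass
def M(p):
    x,y,t,z=p; R=np.array([[np.cos(t),-np.sin(t)],[np.sin(t),np.cos(t)]])
    return np.c_[loc@R.T+[x,y],np.full(4,z)]
So=S[[1,0,3,2]]   # left/right flip
def res(p): return np.r_[(proj(b,M(p))-T).ravel(),(proj(a,M(p))-So).ravel()]
r=least_squares(res,[.47,.39,3.5,.026]);print("module",r.x,np.degrees(r.x[2]));print(r.fun.reshape(-1,2).round(2))
for i in range(4): print(tri(b,T[i],a,So[i]))
# dial
tp=td([[127,288],[296,458],[293,127]]); sp=sd([[484,210],[323,65],[253,353]])
for u,v in zip(tp,sp): print("peg",tri(b,u,a,v), atz(b,u,.115))
print("nut",tri(b,td([289,300]),a,sd([299,240])))
E
python3 fit.py
```

```text
module [0.59979551 0.29195061 3.58277986 0.02691819] 205.27816467263935
[[ 0.01 -0.16]
 [ 0.23 -0.39]
 [-0.24  0.48]
 [ 0.56  0.19]
 [ 0.53  0.66]
 [ 0.25 -0.06]
 [-0.24 -0.35]
 [-0.07 -0.21]]
(array([0.61815953, 0.32113324, 0.02836952]), np.float64(0.0010158297630977523))
(array([0.63425109, 0.2877802 , 0.02569176]), np.float64(0.0010833790676932965))
(array([0.56572599, 0.29626807, 0.02707712]), np.float64(0.0010501113331844653))
(array([0.58123953, 0.26274124, 0.02687229]), np.float64(0.001252957194062598))
peg (array([0.6005559 , 0.04227647, 0.116116  ]), np.float64(0.00047873241876121814)) [0.60071055 0.04246367 0.115     ]
peg (array([ 0.49966872, -0.06154694,  0.11445691]), np.float64(0.001699033746524895)) [ 0.49951081 -0.06061842  0.115     ]
peg (array([ 0.70319874, -0.05866145,  0.11439533]), np.float64(0.0006229460202684335)) [ 0.70298395 -0.05826472  0.115     ]
nut (array([ 0.60066644, -0.0602623 ,  0.08100024]), np.float64(0.0008823359249713747))
```

```bash
cat >> fit.py <<'E'
print("----")
tp4=td([[127,288],[296,458],[293,127]])
ang=np.radians([-45,45,-135])
# module top corners seen: (module k, local) top view
mods=[]
def D(p,kind):
    x,y,f,dz=p
    if kind=="peg": return np.c_[x+.103*np.cos(f+ang),y+.103*np.sin(f+ang),np.full(3,.115+dz)]
    if kind=="nut": return np.array([[x,y,.085+dz]])
    return np.array([[x+.074*np.cos(f+k)+lx*np.cos(f+k)-ly*np.sin(f+k), y+.074*np.sin(f+k)+lx*np.sin(f+k)+ly*np.cos(f+k), .096+dz] for k,lx,ly in kind])
h=np.pi/2
# top crop corners: upper-left module (dir +x,+y => k=-90deg), lower right (k=+90), 
mk=[(-h,.03,.019),(-h,.03,-.019),(-h,-.03,-.019),(-h,-.03,.019),(h,-.03,-.019),(h,.03,-.019),(h,.03,.019),(h,-.03,.019)]
mt=td([[152,201],[193,160],[268,230],[221,270],[364,334],[437,397],[396,438],[322,372]])
mks=mk[:4]; 
def res2(p): return np.r_[(proj(b,D(p,"peg"))-tp).ravel(),(proj(a,D(p,"peg"))-sp).ravel(),(proj(b,D(p,mk))-mt).ravel()]
r=least_squares(res2,[.6,-.06,2.35,0],loss="soft_l1");print(r.x,np.degrees(r.x[2]));print(res2(r.x).reshape(-1,2).round(2))
x,y,f,_=r.x
nest=np.array([x+.074*np.cos(f),y+.074*np.sin(f),.07]);print("nest",nest)
for nm,c,g,s in (("t",b,(315,140,140,160),3.75),("s",a,(190,200,155,145),4)):
    im=cv2.resize(c["color"][g[1]:g[1]+g[3],g[0]:g[0]+g[2],::-1],None,fx=s,fy=s,interpolation=cv2.INTER_CUBIC)
    kk=[(0,sx*.0315,sy*.0205) for sx,sy in((1,1),(1,-1),(-1,-1),(-1,1))]
    P=D(r.x,kk);P[:,2]=.07
    q=((proj(c,P)-g[:2]+.4)*s).astype(int); cv2.polylines(im,[q],True,(0,0,255),1)
    for k in(h,-h,2*h):
        q=((proj(c,D(r.x,[(k,u,v) for _,u,v in[(0,.03,.019),(0,.03,-.019),(0,-.03,-.019),(0,-.03,.019)]]))-g[:2]+.4)*s).astype(int); cv2.polylines(im,[q],True,(0,0,255),1)
    cv2.imwrite(f"pics/ov{nm}.png",im)
E
python3 fit.py | sed -n '/----/,$p'
```

```text
----
[ 6.00300972e-01 -6.08884106e-02  2.37053342e+00 -1.71018985e-03] 135.8215603267131
[[  0.11   0.94]
 [  0.66   1.04]
 [  0.39   0.07]
 [  0.19   0.28]
 [  0.27  -0.35]
 [ -0.15   0.36]
 [ -0.1   -0.  ]
 [  0.41  -0.25]
 [ -1.31  -0.97]
 [ -0.2   -0.34]
 [-11.3    9.36]
 [-12.26  10.96]
 [ 10.01 -11.52]
 [ 11.28 -12.22]]
nest [ 0.54723018 -0.00931816  0.07      ]
```

```bash
python3 -c "
import cv2,numpy as np
a=cv2.imread('pics/ovt.png');b=cv2.imread('pics/ovs.png');print(a.shape,b.shape)
a=cv2.resize(a,(400,457));b=cv2.resize(b,(400,374));c=np.zeros((457,800,3),np.uint8);c[:,:400]=a;c[:374,400:]=b;cv2.imwrite('pics/ov.png',c)"
```

```text
(600, 525, 3) (580, 620, 3)
```

View pics/ov.png

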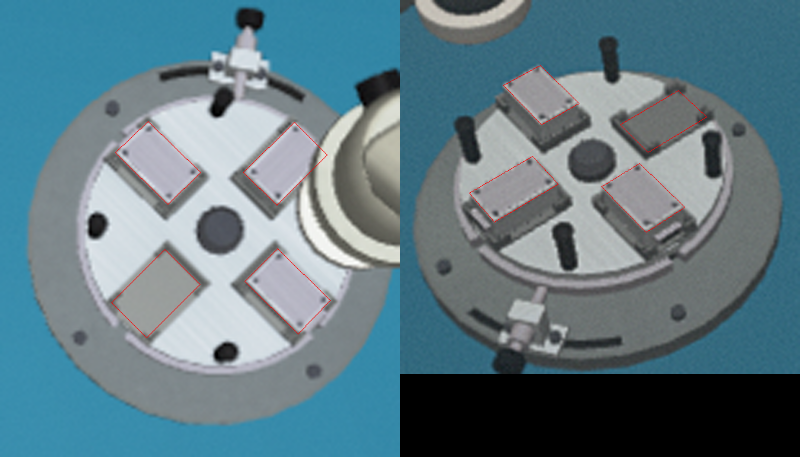

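```bash
sed -i 's/(h,-.03,-.019),(h,.03,-.019),(h,.03,.019),(h,-.03,.019)\]/(h,-.03,.019),(h,.03,.019),(h,.03,-.019),(h,-.03,-.019)]/' fit.py; python3 fit.py | sed -n '/----/,$p'
```

```text
----
[ 5.99764737e-01 -6.12360137e-02  2.37045421e+00 -1.87677185e-03] 135.81702176241936
[[ 0.26  1.19]
 [ 0.79  1.28]
 [ 0.53  0.32]
 [ 0.06  0.14]
 [ 0.17 -0.47]
 [-0.26  0.18]
 [ 0.05  0.24]
 [ 0.55 -0.01]
 [-1.17 -0.73]
 [-0.06 -0.1 ]
 [ 0.21 -1.84]
 [-0.79 -0.35]
 [-1.19  0.27]
 [ 0.04 -0.53]]
nest [ 0.54669803 -0.00966156  0.07      ]
```

>>> jog_arm(series=[[0.85, [0.0712, -0.0383, 0], 0.0101], [0.85, [0.0712, -0.0383, 0], 0.0101], [0.85, [0.0712, -0.0383, 0], 0.0101], [0.85, [0.0712, -0.0383, 0], 0.0101], [0.85, [0.0712, -0.0383, 0], 0.0101], [0.85, [0.0712, -0.0383, 0], 0.0101], [0.85, [0.0712, -0.0383, 0], 0.0101], [0.85, [0.0712, -0.0383, 0], 0.0101], [0.85, [0.0712, -0.0383, 0], 0.0101], [0.85, [0.0712, -0.0383, 0], 0.0101], [0.85, [0.0712, -0.0383, 0], 0.0101], [0.85, [0.0712, -0.0383, 0], 0.0101]], grip_force=30)

```text
t: 1.2
eef_pos: [0.6016, 0.291, 0.231]
tool_rot: [-0.221, 0.975, 0.0, -0.0]
contact_force: [0.6, 0.3, 0.3]
width: 0.0724
```

>>> jog_arm(series=[[0.85, [-0.0034, 0.002, -0.072], 0], [0.85, [0, 0, -0.072], 0], [0.85, [0, 0, -0.072], 0], [0.85, [0, 0, -0.072], 0], [0.85, [0, 0, -0.072], 0], [0.85, [0, 0, -0.023], 0], [0.85, [0, 0, -0.023], 0], [0.85, [0, 0, -0.02], 0], [0.85, [0, 0, 0], 0]])

```text
t: 1.95
eef_pos: [0.5983, 0.2933, 0.0177]
tool_rot: [-0.219, 0.976, -0.0, -0.0]
contact_force: [-0.8, 0.1, -0.3]
width: 0.0726
```

```bash
python3 - <<'E'
from cell import bot
from h import *
a=bot.capture("scene");b=bot.capture("top")
crop(b,200,180,100,90,4,"tm2.png");crop(a,370,240,120,90,6,"sm2.png")
A=cv2.imread("pics/tm2.png");B=cv2.imread("pics/sm2.png");B=cv2.resize(B,(400,300))
c=np.zeros((360,800,3),np.uint8);c[:,:400]=A;c[:300,400:]=B;cv2.imwrite("pics/m2.png",c)
s=bot.sense();print(s["eef_pos"],s["contact_force"],s["joint_pos"])
E
```

```text
[0.59962053 0.29386319 0.02031769] [-0.15734836  1.18920898  0.78554649] [ 3.70775326e-01  4.60626520e-01  1.33520478e+00  9.10385390e-05
  1.34256091e+00 -1.64186851e+00]
```

View pics/m2.png

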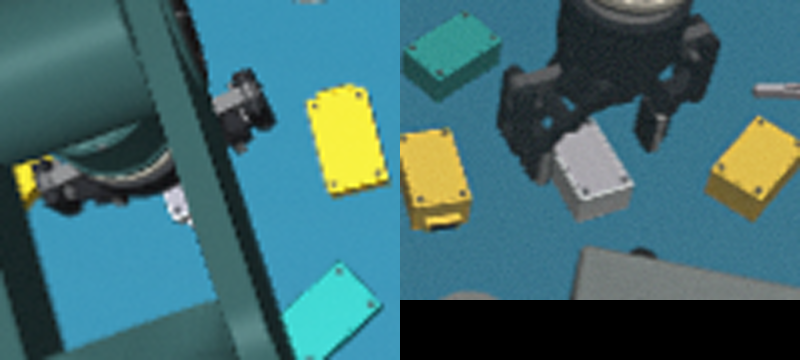

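>>> jog_arm(series=[[0.85, [0, 0, -0.014], 0], [0.85, [0, 0, -0.016], 0], [0.85, [0, 0, 0], 0]])

```text
t: 2.3
eef_pos: [0.5978, 0.2931, 0.0023]
tool_rot: [-0.219, 0.976, -0.0, -0.001]
contact_force: [-0.1, 0.2, -0.3]
width: 0.0726
```

>>> jog_arm(series=[[0, [0, 0, 0], 0], [0, [0, 0, 0], 0], [0, [0, 0, 0], 0], [0, [0, 0, 0], 0], [0, [0, 0, 0], 0], [0, [0, 0, 0], 0], [0, [0, 0, 0], 0], [0, [0, 0, 0], 0]], grip_force=40)

```text
t: 2.97
eef_pos: [0.5988, 0.2935, 0.0039]
tool_rot: [-0.219, 0.976, 0.0, 0.001]
contact_force: [1.5, 0.1, 2.4]
width: 0.0372
```

>>> jog_arm(series=[[0, [0, 0, 0.02], 0], [0, [0, 0, 0.06], 0], [0, [0, 0, 0.065], 0], [0, [0, 0, 0.065], 0], [0, [0, 0, 0.065], 0], [0, [0, 0, 0.06], 0], [0, [0, 0, 0], 0]])

```text
t: 3.55
eef_pos: [0.6014, 0.2946, 0.1804]
tool_rot: [-0.219, 0.976, 0.001, 0.007]
contact_force: [1.5, 0.3, 0.2]
width: 0.0377
```

```bash
python3 - <<'E'
from cell import bot
from h import *
a=bot.capture("scene")
crop(a,360,140,160,120,5,"l.png")
s=bot.sense();print(s["eef_pos"],s["contact_force"],s["width"])
E
```

```text
[0.60039239 0.29417747 0.17678059] [-0.3989824  -0.47727455 -2.79303322] 0.03728777948235381
```

View pics/l.png

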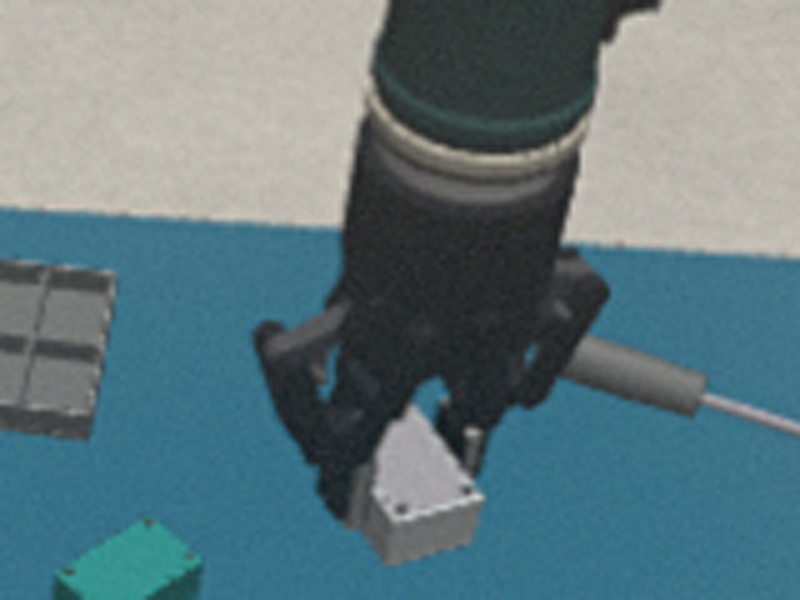

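>>> jog_arm(series=[[0, [-0.0088, -0.0506, 0], -0.0161], [0, [-0.0088, -0.0506, 0], -0.0161], [0, [-0.0088, -0.0506, 0], -0.0161], [0, [-0.0088, -0.0506, 0], -0.0161], [0, [-0.0088, -0.0506, 0], -0.0161], [0, [-0.0088, -0.0506, 0], -0.0161], [0, [-0.0088, -0.0506, 0], -0.0161], [0, [-0.0088, -0.0506, 0], -0.0161], [0, [-0.0088, -0.0506, 0], -0.0161], [0, [-0.0088, -0.0506, 0], -0.0161], [0, [-0.0088, -0.0506, 0], -0.0161], [0, [-0.0088, -0.0506, 0], -0.0161]])

```text
t: 4.6
eef_pos: [0.5439, -0.0113, 0.1686]
tool_rot: [0.379, 0.925, -0.0, -0.002]
contact_force: [0.7, -0.4, -0.7]
width: 0.0372
```

>>> jog_arm(series=[[0, [0, 0, -0.05], 0], [0, [0, 0, -0.04], 0], [0, [0, 0, -0.02], 0], [0, [0, 0, 0], 0]])

```text
t: 4.93
eef_pos: [0.5423, -0.0099, 0.1109]
tool_rot: [0.377, 0.926, -0.001, -0.005]
contact_force: [0.2, -0.0, -2.7]
width: 0.0372
```

```bash
python3 - <<'E'
from cell import bot
from h import *
import pickle
a=bot.capture("scene");b=bot.capture("top");pickle.dump((a,b),open("c1.pkl","wb"))
crop(a,220,170,133,100,6,"p1.png");crop(b,310,190,133,100,6,"p1t.png")
for _ in range(4):
  s=bot.sense();print(s["eef_pos"],s["tool_rot"],s["contact_force"],s["width"]); bot.capture("top")
E
```

```text
[ 0.54505326 -0.00992686  0.11501083] [ 3.76365971e-01  9.26470469e-01 -2.08176456e-04 -1.04077389e-03] [ 0.0686598  -0.2099954  -0.75352875] 0.037267499295145154
[ 0.54591509 -0.00998438  0.1162546 ] [3.76291747e-01 9.26501197e-01 9.10841373e-05 2.10425318e-04] [-0.71982458 -0.358006   -0.51646707] 0.037064886336100854
[ 0.54640752 -0.01000704  0.11700994] [3.76255442e-01 9.26515403e-01 2.94050224e-04 9.81442552e-04] [ 0.01218576  0.09559723 -0.49341741] 0.037478121804192445
[ 0.54655163 -0.01001357  0.1172908 ] [3.76240959e-01 9.26520911e-01 3.73634161e-04 1.26550974e-03] [-0.43289863 -0.28297716 -0.5120133 ] 0.03727721600638315
```

View pics/p1.png

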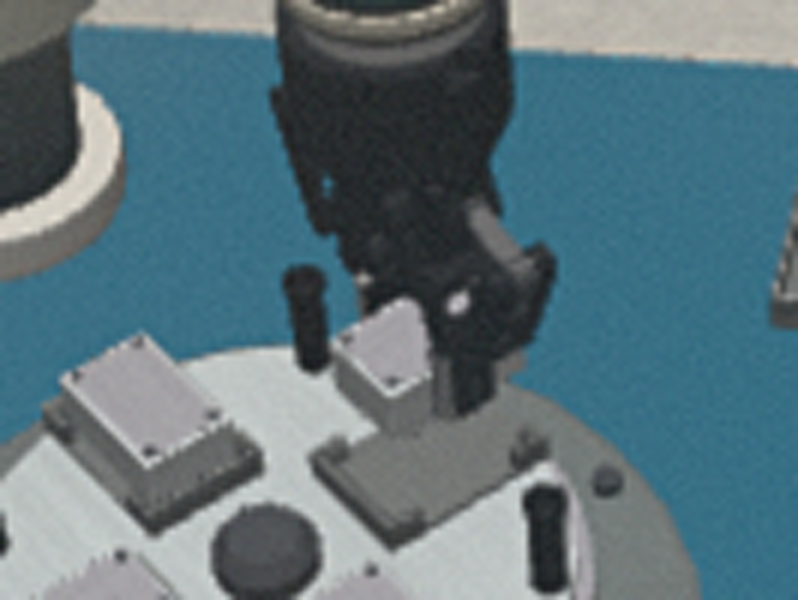

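View pics/p1t.png

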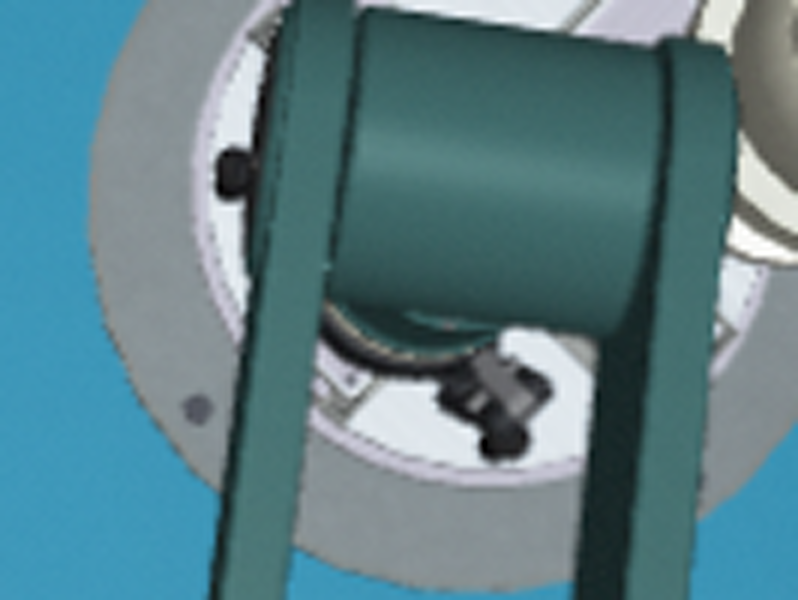

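```bash
python3 - <<'E'
from h import *
import pickle
a,b=pickle.load(open("c1.pkl","rb"))
cr=lambda p:np.array(p)/6+[220,170]-0.4
L,F=cr([331,345]),cr([389,396])
f=np.radians(135.8)
for z in (.137,.140,.143):
    l,g=atz(a,L,z),atz(a,F,z); d=g-l
    # y axis dir: l is +19, g is -19
    yaw=np.degrees(np.arctan2(-d[1],-d[0]))-90
    m=(l+g)/2; t=np.radians(yaw); print(z,l[:2],g[:2],np.linalg.norm(d[:2]),yaw%360, m[:2]+.03*np.array([np.cos(f),np.sin(f)]))
# slope of nest edges in scene measured same way: inner pocket wall block outer corners
print(proj(a,[[.5467,-.0097,.07]]))
E
python3 - <<'E'
from cell import bot
for _ in range(3): bot.capture("top"); s=bot.sense();print(s["eef_pos"],s["tool_rot"])
E
```

```text
0.137 [ 0.55554904 -0.04005295] [ 0.57832387 -0.0153422 ] 0.033605263178135426 137.33457908753854 [ 0.54542914 -0.00678262]
0.14 [ 0.5584491  -0.03924644] [ 0.58113142 -0.01463606] 0.03346876728927724 137.33457908753857 [ 0.54828294 -0.0060263 ]
0.143 [ 0.56134916 -0.03843994] [ 0.58393898 -0.01392993] 0.03333227140041905 137.33457908753857 [ 0.55113675 -0.00526998]
[[291.56941227 246.26871441]]
[ 0.54648934 -0.01009605  0.11726366] [3.76339887e-01 9.26480717e-01 3.70098387e-04 1.27788324e-03]
[ 0.54632616 -0.01013686  0.1170785 ] [3.76387132e-01 9.26461768e-01 3.10043095e-04 1.10556400e-03]
[ 0.54616115 -0.01015231  0.11682074] [3.76398670e-01 9.26457342e-01 2.46634350e-04 8.79777863e-04]
```

>>> jog_arm(series=[[0, [0, 0, -0.03], 0], [0, [0, 0, -0.026], 0], [0, [0, 0, 0], 0], [0, [0, 0, 0], 0]])

```text
t: 5.72
eef_pos: [0.5451, -0.0102, 0.0874]
tool_rot: [0.377, 0.926, -0.0, -0.001]
contact_force: [0.7, 0.0, -1.8]
width: 0.0376
```

```bash
python3 - <<'E'
from cell import bot
from h import *
import pickle
a=bot.capture("scene");pickle.dump(a,open("c2.pkl","wb"))
crop(a,260,205,80,60,10,"p2.png")
s=bot.sense();print(s["eef_pos"],s["contact_force"])
# overlay predicted module box
def ov(c,x,y,yaw,z0,name,u0,v0,w,h,s):
    im=cv2.resize(c["color"][v0:v0+h,u0:u0+w,::-1],None,fx=s,fy=s,interpolation=cv2.INTER_CUBIC)
    R=np.array([[np.cos(yaw),-np.sin(yaw)],[np.sin(yaw),np.cos(yaw)]])
    L=np.array([[.03,.019],[.03,-.019],[-.03,-.019],[-.03,.019]])
    for z,col in((z0,(0,255,255)),(z0+.026,(0,0,255))):
        q=((proj(c,np.c_[L@R.T+[x,y],np.full(4,z)])-[u0,v0]+.4)*s).astype(int);cv2.polylines(im,[q],True,col,1)
    n=np.c_[(L*1.05)@R.T+[.5467,-.0097],np.full(4,.08)]
    cv2.imwrite("pics/"+name,im)
ov(a,.5467,-.0097,np.radians(135.8),s["eef_pos"][2]-.003,"p2o.png",260,205,80,60,10)
E
```

```text
[ 0.54580047 -0.0102519   0.08830196] [ 0.2696024  -0.550575   -0.92792867]
```

View pics/p2.png

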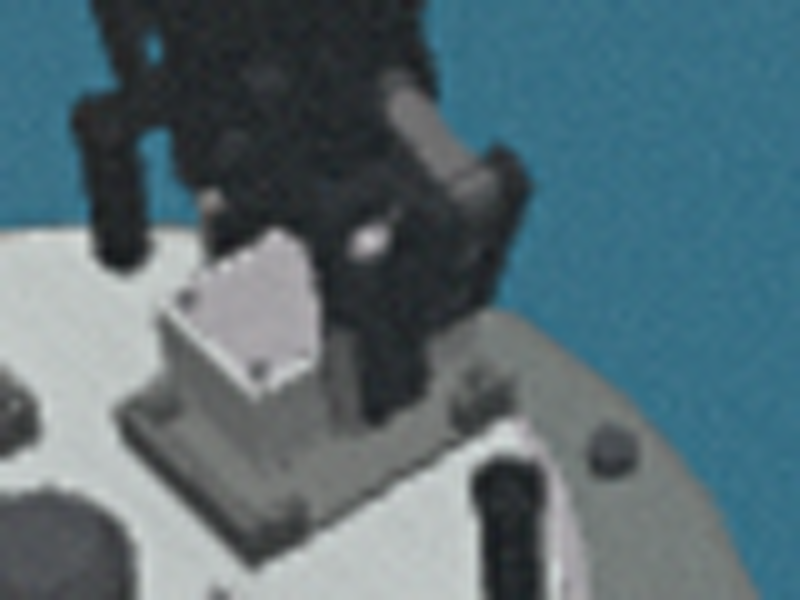

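View pics/p2o.png

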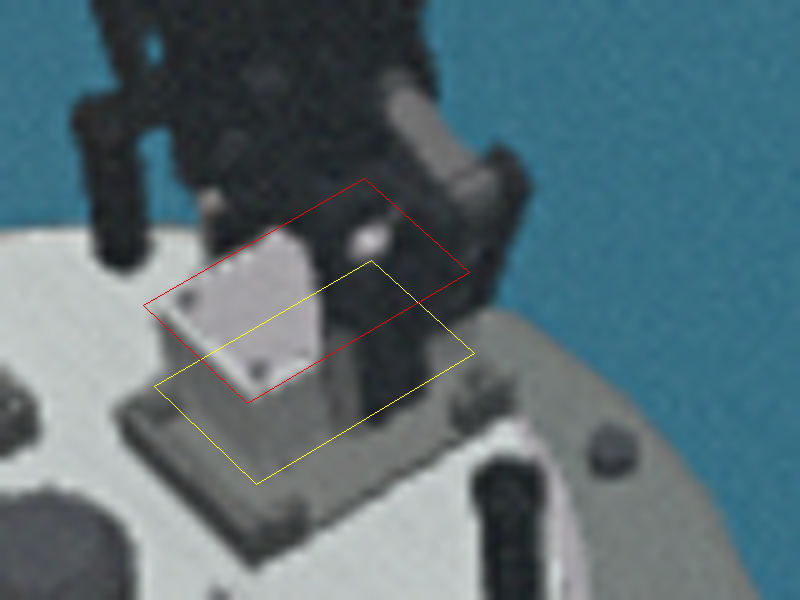

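```bash
python3 - <<'E'
from h import *
import pickle
a0,b0=pickle.load(open("c0.pkl","rb"));a=pickle.load(open("c2.pkl","rb"))
sm=lambda p:np.array(p)/5+[360,240]-0.4
x,y,t=.5998,.29195,3.58278
R=lambda t:np.array([[np.cos(t),-np.sin(t)],[np.sin(t),np.cos(t)]])
for p in ([276,203],[335,184],[387,269],[328,287]):
    print((R(t).T@(atz(a0,sm(p),.0262)[:2]-[x,y])*1e3).round(1))
cr=lambda p:np.array(p)/10+[260,205]-0.4
for z in (.109,.1115,.114):
  for p in ([187,298],[260,369],[160,308],[258,396]):
    print(z,p,(R(np.radians(135.8)).T@(atz(a,cr(p),z)[:2]-[.5467,-.0097])*1e3).round(1))
# nest floor/inner wall outer corners at z .08 and 0.07
for p,z in (([120,410],.08),([252,553],.08)):
    print("wall",(R(np.radians(135.8)).T@(atz(a,cr(p),z)[:2]-[.5467,-.0097])*1e3).round(1))
# neighbour: fixed module corners in scene for bias check
sd=lambda p:np.array(p)/4+[190,200]-0.4
S=np.array([.5998,-.0612])
for p in ([302,297],[368,255],[458,342],[389,388]):
    f=np.radians(135.8-90); c=S+.074*np.array([np.cos(f),np.sin(f)])
    print("fixed",(R(f).T@(atz(a0,sd(p),.096)[:2]-c)*1e3).round(1))
E
```

```text
[26.3 13.7]
[ 27.1 -15.7]
[-22.8 -15.4]
[-22.8  13. ]
0.109 [187, 298] [-20.5  16.6]
0.109 [260, 369] [-20.9 -10.8]
0.109 [160, 308] [-26.7  17.9]
0.109 [258, 396] [-25.9 -16.9]
0.1115 [187, 298] [-21.7  14.5]
0.1115 [260, 369] [-22.1 -12.8]
0.1115 [160, 308] [-27.9  15.9]
0.1115 [258, 396] [-27.1 -18.9]
0.114 [187, 298] [-23.   12.4]
0.114 [260, 369] [-23.4 -14.8]
0.114 [160, 308] [-29.2  13.8]
0.114 [258, 396] [-28.3 -20.8]
wall [-37.5  22.5]
wall [-40.  -30.2]
fixed [-27.6 -26.8]
fixed [-28.6  15.9]
fixed [47.4 16.7]
fixed [ 48.1 -27. ]
```

```bash
python3 - <<'E'
from h import *
import pickle
a=pickle.load(open("c2.pkl","rb"))
S=np.array([.5998,-.0612]);R=lambda t:np.array([[np.cos(t),-np.sin(t)],[np.sin(t),np.cos(t)]])
u0,v0,w,h,s=200,215,133,100,6
im=cv2.resize(a["color"][v0:v0+h,u0:u0+w,::-1],None,fx=s,fy=s,interpolation=cv2.INTER_CUBIC)
for k in(90,-90,180):
    f=np.radians(135.8+k)
    L=np.array([[.0248,.0145],[.0248,-.0145],[-.0248,-.0145],[-.0248,.0145]])+[.074,0]
    q=(proj(a,np.c_[L@R(f).T+S,np.full(4,.096)])-[u0,v0]+.4)*s
    print(k,q.round(0).tolist())
    for p in q: cv2.circle(im,tuple(int(v) for v in p),1,(0,0,255),-1)
cv2.imwrite("pics/fx.png",im)
E
```

```text
90 [[198.0, 107.0], [263.0, 71.0], [337.0, 144.0], [271.0, 182.0]]
-90 [[581.0, 386.0], [512.0, 430.0], [427.0, 342.0], [495.0, 301.0]]
180 [[165.0, 406.0], [120.0, 355.0], [242.0, 285.0], [287.0, 333.0]]
```

View pics/fx.png

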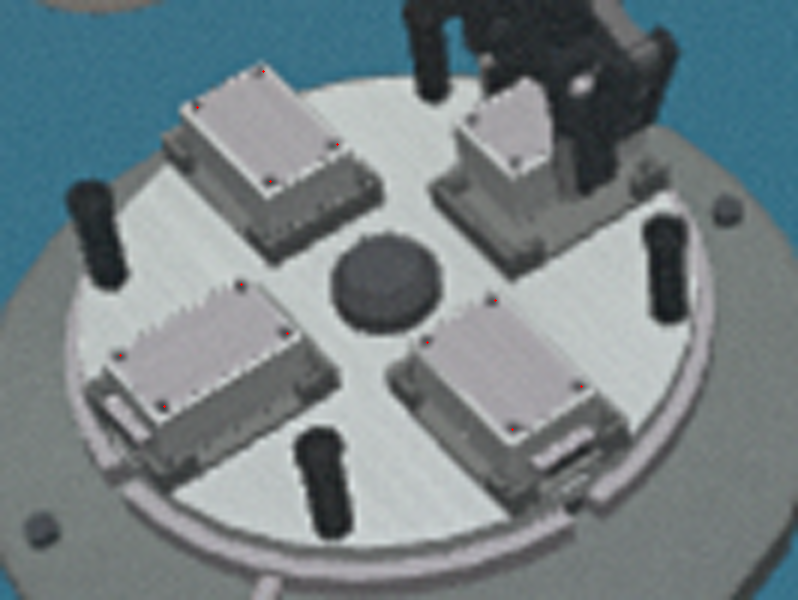

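>>> jog_arm(series=[[0, [0.0046, -0.0024, 0], 0], [0, [0, 0, -0.006], 0], [0, [0, 0, -0.004], 0], [0, [0, 0, 0], 0], [0, [0, 0, 0], 0]])

```text
t: 6.18
eef_pos: [0.5478, -0.0115, 0.0827]
tool_rot: [0.377, 0.926, -0.0, -0.0]
contact_force: [1.0, -0.3, -1.6]
width: 0.0375
```

```bash
cat > look.py <<'E'
from cell import bot
from h import *
import sys
a=bot.capture("scene")
s=bot.sense();print(s["eef_pos"],s["contact_force"],s["ft_torque"])
crop(a,260,205,80,60,10,sys.argv[1])
E
python3 look.py p3.png
```

```text
[ 0.54788568 -0.01149397  0.0828437 ] [-0.18107965  0.40093357 -1.25268484] [ 0.03263767 -0.01327978 -0.02949345]
```

View pics/p3.png

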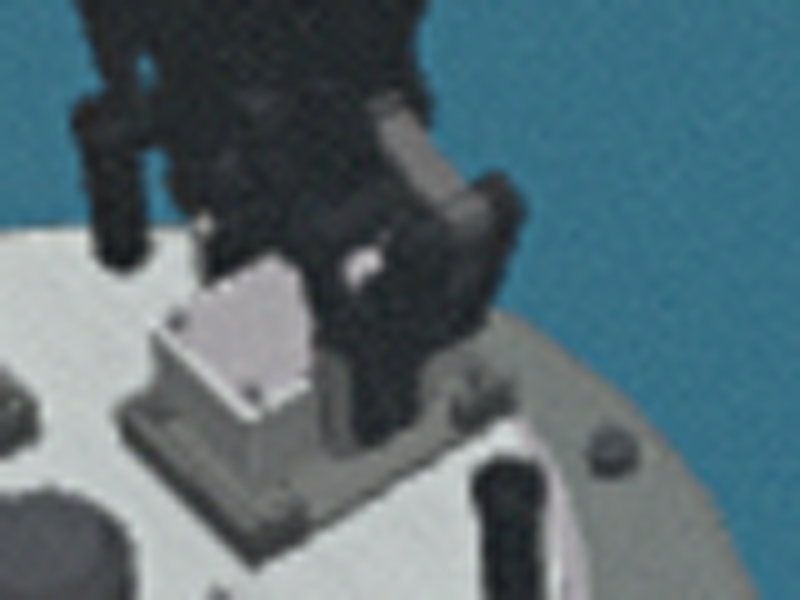

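```bash
python3 - <<'E'
from h import *
import pickle
a=pickle.load(open("c2.pkl","rb"));R=lambda t:np.array([[np.cos(t),-np.sin(t)],[np.sin(t),np.cos(t)]])
cr=lambda p:np.array(p)/10+[260,205]-0.4
for z in (.104,.106,.108):
  h=[R(np.radians(135.8)).T@(atz(a,cr(p),z)[:2]-[.5467,-.0097])*1e3 for p in ([179,320],[252,393])]
  print(z,h,np.mean(h,0)+[24.8,0])
E
```

```text
0.104 [array([-23.22945102,  16.48495664]), array([-23.90635532, -11.37661535])] [1.23209683 2.55417064]
0.106 [array([-24.20849807,  14.82343088]), array([-24.88364782, -12.9659234 ])] [0.25392706 0.92875374]
0.108 [array([-25.18754512,  13.16190513]), array([-25.86094032, -14.55523144])] [-0.72424272 -0.69666316]
```

>>> jog_arm(series=[[0, [0.0006, 0.0006, -0.004], 0], [0, [0, 0, -0.004], 0], [0, [0, 0, -0.004], 0], [0, [0, 0, 0], 0]])

```text
t: 6.57
eef_pos: [0.5478, -0.0111, 0.0761]
tool_rot: [0.377, 0.926, -0.0, -0.001]
contact_force: [-0.4, 0.1, -0.8]
width: 0.0375
```

>>> jog_arm(series=[[0, [0, 0, -0.002], 0], [0, [0, 0, 0], 0]])

```text
t: 6.73
eef_pos: [0.5481, -0.0112, 0.0756]
tool_rot: [0.377, 0.926, -0.0, -0.0]
contact_force: [-0.3, 0.0, -1.4]
width: 0.0371
```

>>> jog_arm(series=[[0, [0, 0, -0.002], 0], [0, [0, 0, 0], 0]])

```text
t: 6.9
eef_pos: [0.5482, -0.0112, 0.0747]
tool_rot: [0.377, 0.926, 0.0, -0.0]
contact_force: [0.2, 0.3, -0.9]
width: 0.0373
```

```bash
python3 look.py p4.png
```

```text
[ 0.54818638 -0.01116187  0.0747818 ] [ 0.53745478 -0.14628763 -0.99683565] [-0.02949621 -0.01972473 -0.0008846 ]
```

View pics/p4.png

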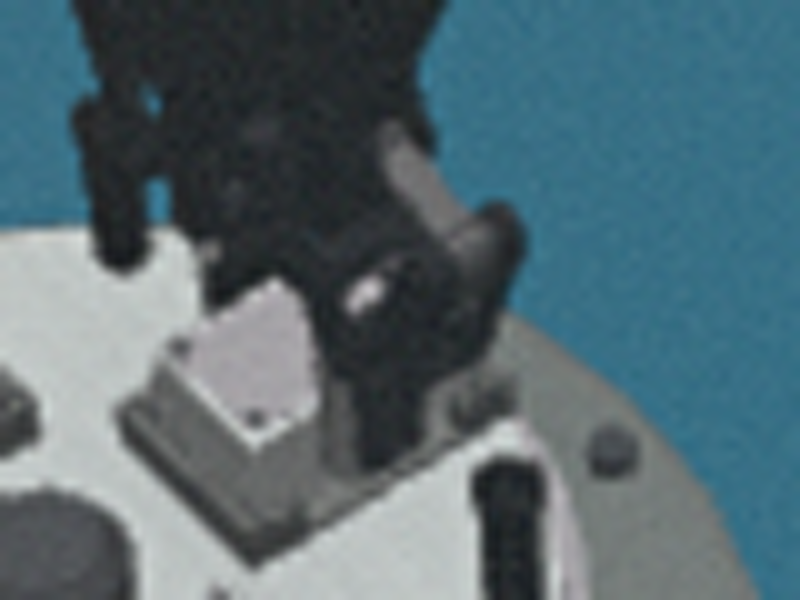

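>>> jog_arm(series=[[0, [0, 0, -0.002], 0], [0, [0, 0, -0.002], 0], [0, [0, 0, 0], 0]])

```text
t: 7.2
eef_pos: [0.5481, -0.0111, 0.0726]
tool_rot: [0.377, 0.926, 0.0, -0.0]
contact_force: [-2.0, 0.2, -1.1]
width: 0.0369
```

>>> jog_arm(series=[[0, [0, 0, -0.001], 0], [0, [0, 0, -0.001], 0], [0, [0, 0, 0], 0]])

```text
t: 7.45
eef_pos: [0.5483, -0.0112, 0.0719]
tool_rot: [0.377, 0.926, 0.0, 0.0]
contact_force: [0.2, 0.4, -1.5]
width: 0.0373
```

>>> jog_arm(series=[[0, [0, 0, -0.001], 0], [0, [0, 0, 0], 0]])

```text
t: 7.62
eef_pos: [0.5483, -0.0112, 0.0718]
tool_rot: [0.377, 0.926, 0.0, 0.0]
contact_force: [-1.6, 0.3, 1.9]
width: 0.0372
```

>>> jog_arm(series=[[0, [0, 0, -0.001], 0], [0, [0, 0, 0], 0], [0, [0, 0, 0], 0]])

```text
t: 7.87
eef_pos: [0.5483, -0.0112, 0.0718]
tool_rot: [0.377, 0.926, 0.0, 0.0]
contact_force: [-3.3, 1.1, 5.3]
width: 0.0373
```

```bash
python3 look.py p5.png
```

```text
[ 0.54829312 -0.01119045  0.07179395] [-2.17585888  0.43977807  5.30020757] [ 0.0241202   0.57868008 -0.00317471]
```

View pics/p5.png

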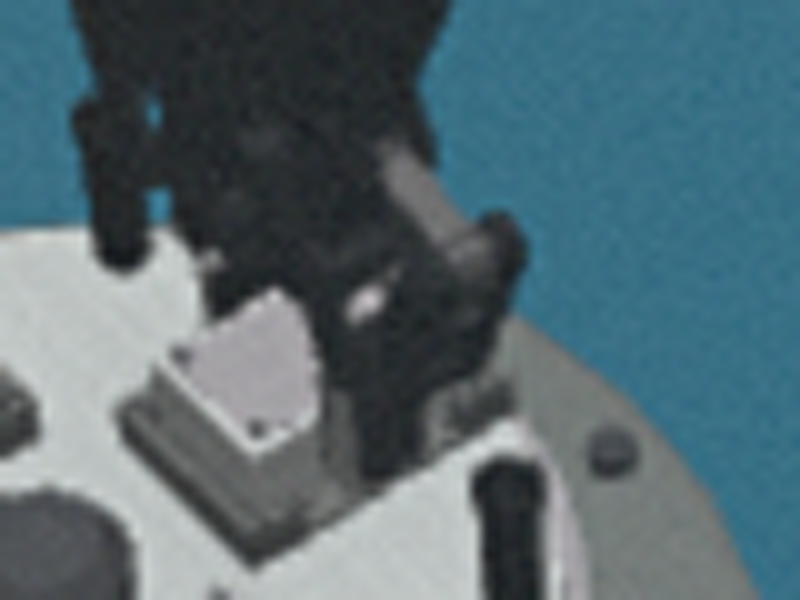

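```bash
python3 - <<'E'
from h import *
import pickle
a=pickle.load(open("c2.pkl","rb"));R=lambda t:np.array([[np.cos(t),-np.sin(t)],[np.sin(t),np.cos(t)]])
cr=lambda p:np.array(p)/10+[260,205]-0.4
for z in (.094,.096,.098,.1):
  h=[R(np.radians(135.8)).T@(atz(a,cr(p),z)[:2]-[.5467,-.0097])*1e3 for p in ([181,356],[257,430])]
  print(z,h,np.mean(h,0)+[24.8,0])
E
```

```text
0.094 [array([-24.38047745,  15.61969673]), array([-24.65377573, -12.93716653])] [0.28287341 1.3412651 ]
0.096 [array([-25.34405299,  13.98164307]), array([-25.61665194, -14.50214731])] [-0.68035247 -0.26025212]
0.098 [array([-26.30762853,  12.34358941]), array([-26.57952815, -16.06712808])] [-1.64357834 -1.86176934]
0.1 [array([-27.27120407,  10.70553575]), array([-27.54240436, -17.63210886])] [-2.60680422 -3.46328655]
```

>>> jog_arm(series=[[0.45, [0, 0, 0], 0], [0.5, [0, 0, 0], 0], [0.58, [0, 0, 0], 0], [0.58, [0, 0, 0], 0], [0.58, [0, 0, 0], 0]])

```text
t: 8.33
eef_pos: [0.5482, -0.0112, 0.0705]
tool_rot: [0.377, 0.926, 0.0, -0.0]
contact_force: [0.0, 1.1, 0.5]
width: 0.0494
```

```bash
python3 look.py p6.png
```

```text
[ 0.54818922 -0.01117552  0.07058433] [ 0.01001793 -0.21125325  0.1611466 ] [0.01200039 0.02964645 0.01124081]
```

View pics/p6.png

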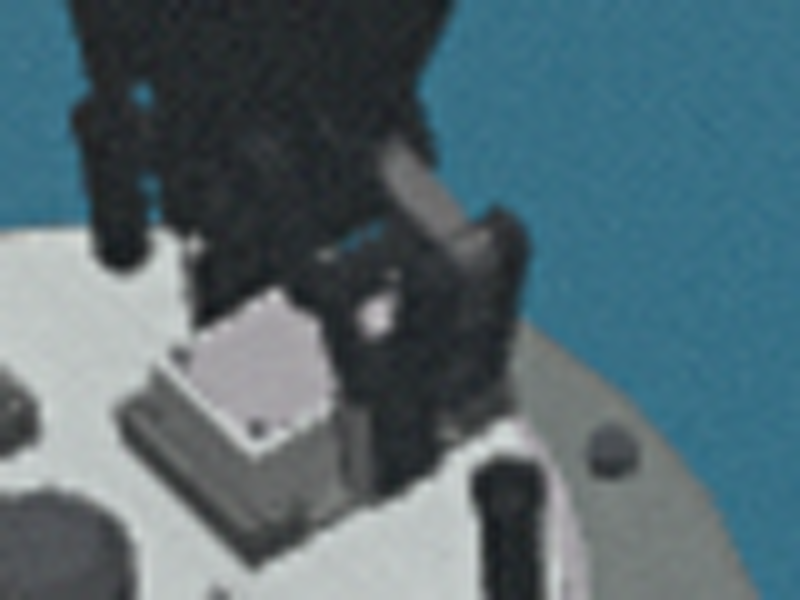

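>>> jog_arm(series=[[0.58, [0, 0, 0.01], 0], [0.58, [0, 0, 0.02], 0], [0.58, [0, 0, 0.03], 0], [0.58, [0, 0, 0.05], 0], [0.58, [0, 0, 0.06], 0], [0.58, [0, 0, 0.06], 0], [0.3, [0, 0.05, 0.02], 0.0125], [0, [0, 0.07, 0], 0.0125], [0, [0, 0.07, 0], 0.0125], [0, [0, 0.07, 0], 0.0125], [0, [0, 0.07, 0], 0.0125], [0, [0, 0.07, 0], 0.0125]])

```text
t: 9.38
eef_pos: [0.5483, 0.1905, 0.1974]
tool_rot: [0.148, 0.989, 0.0, 0.001]
contact_force: [1.0, 0.2, 0.4]
width: -0.0002
```

>>> jog_arm(series=[[0, [0, 0.07, 0], 0.0125], [0, [0, 0.05, 0], 0.0125], [0, [0, 0, 0], 0.0125], [0, [0, 0, 0], 0.0125]])

```text
t: 9.72
eef_pos: [0.548, 0.2509, 0.1968]
tool_rot: [-0.01, 1.0, 0.0, 0.001]
contact_force: [0.4, -0.1, -0.1]
width: -0.0002
```

```bash
python3 - <<'E'
from cell import bot
from h import *
import pickle
a=bot.capture("scene");b=bot.capture("top");pickle.dump((a,b),open("c3.pkl","wb"))
s=bot.sense();print(s["eef_pos"],s["tool_rot"],s["contact_force"],s["joint_pos"])
crop(b,315,140,140,160,3.75,"t7.png");crop(a,190,200,155,145,4,"s7.png")
E
```

```text
[0.54826404 0.24956079 0.19683102] [-7.09041722e-03  9.99974679e-01  2.07249401e-04  5.68863794e-04] [ 0.10309092 -1.18015834 -0.50326048] [ 3.33043043e-01  2.11619141e-01  1.29799732e+00  2.84116302e-05
  1.63076564e+00 -1.25193252e+00]
```

View pics/t7.png

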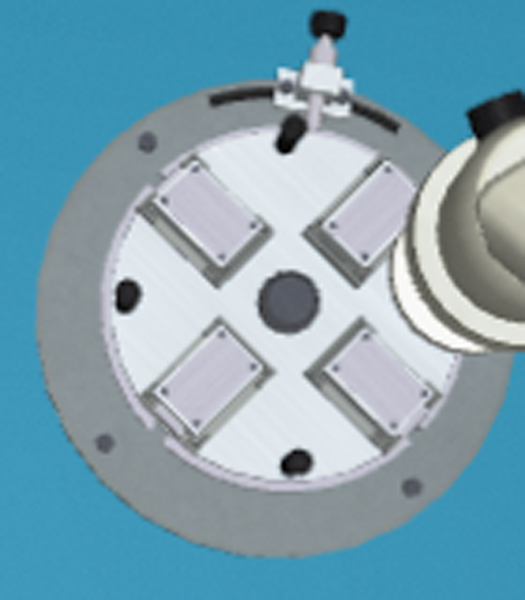

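View pics/s7.png

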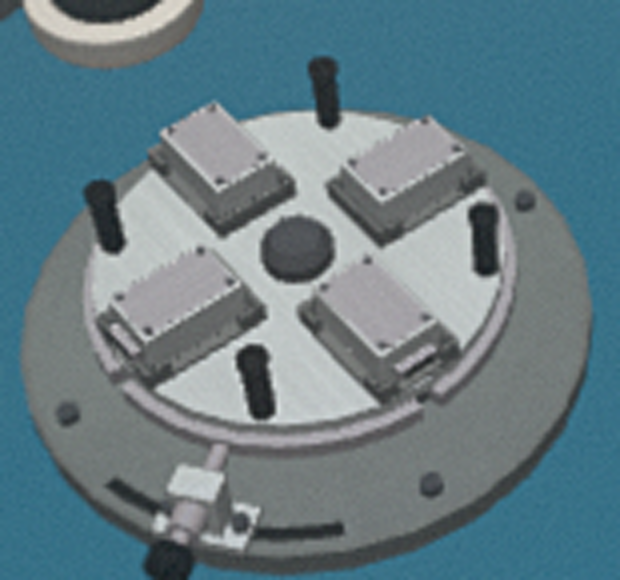

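```bash
python3 - <<'E'
from h import *
import pickle
a,b=pickle.load(open("c3.pkl","rb"));S=np.array([.5998,-.0612])
R=lambda t:np.array([[np.cos(t),-np.sin(t)],[np.sin(t),np.cos(t)]])
td=lambda p:np.array(p)/3.75+[315,140]-0.4
sd=lambda p:np.array(p)/4+[190,200]-0.4
f=np.radians(135.8);n=S+.074*np.array([np.cos(f),np.sin(f)])
for c,F,P in((b,td,[(221,335),(257,370),(161,394),(196,431)]),(a,sd,[(344,173),(391,216),(426,122),(472,157)])):
    h=np.array([R(f).T@(atz(c,F(p),.096)[:2]-n)*1e3 for p in P]);print(h.round(1).tolist(),h.mean(0))
def ang(p): d=p[:2]-S; return np.degrees(np.arctan2(d[1],d[0])),np.hypot(*d)*1e3
for z in(.045,.05,.055):
    print(z,"pin",ang(atz(b,td([316,115]),z)),ang(atz(b,td([325,50]),z)),ang(atz(a,sd([217,455]),z)),ang(atz(a,sd([185,515]),z)))
for z in(.045,.05,.055,.06):
    print(z,"notch",[ang(atz(a,sd(p),z)) for p in([427,397],[121,378])],[ang(atz(b,td(p),z)) for p in([159,434],[158,187])])
print(ang(tri(b,td([327,22]),a,sd([167,560]))[0]),tri(b,td([327,22]),a,sd([167,560])))
E
```

```text
[[-25.7, -15.1], [-26.1, 15.7], [26.4, -15.4], [27.3, 15.8]] [0.48900375 0.25249411]
[[-33.5, 10.6], [-32.6, -31.2], [24.1, 12.6], [27.1, -25.2]] [-3.72093569 -8.30108071]
0.045 pin (np.float64(-9.669918367421738), np.float64(131.68829905451747)) (np.float64(-9.206234992687314), np.float64(176.3498550132409)) (np.float64(-10.674600101595129), np.float64(120.42058342196518)) (np.float64(-11.034286717035844), np.float64(158.46371099469874))
0.05 pin (np.float64(-9.432897264516463), np.float64(130.24222486529004)) (np.float64(-9.027260205936365), np.float64(174.7092634732329)) (np.float64(-9.724578834027692), np.float64(123.42958386529376)) (np.float64(-10.298720383908133), np.float64(161.22710027968478))
0.055 pin (np.float64(-9.190558052537668), np.float64(128.79842955059078)) (np.float64(-8.844894081961742), np.float64(173.07040896790227)) (np.float64(-8.820010060912825), np.float64(126.47089872481044)) (np.float64(-9.588056540931706), np.float64(164.01616439984127))
0.045 notch [(np.float64(48.1564487745821), np.float64(106.86761642353949)), (np.float64(-48.23881402429292), np.float
[... 430 characters left out ...]

0.055 notch [(np.float64(46.00507576427048), np.float64(113.0102810115219)), (np.float64(-44.36727589394275), np.float64(115.17306849597152))] [(np.float64(136.19701808170672), np.float64(114.51515485962325)), (np.float64(46.71548581713686), np.float64(112.37033793328699))]
0.06 notch [(np.float64(45.015424300072254), np.float64(116.13660083415031)), (np.float64(-42.49312333589169), np.float64(116.51480225909368))] [(np.float64(136.21582190192214), np.float64(115.02575970627437)), (np.float64(47.24049159718271), np.float64(111.84227340251684))]
(np.float64(-8.540056234498214), np.float64(191.51200670734926)) (array([ 0.78918858, -0.08963969,  0.05762501]), np.float64(0.0016975044067840896))
```

>>> jog_arm(series=[[0, [0.0224, -0.0592, 0], 0], [0, [0.0224, -0.0592, 0], 0], [0, [0.0224, -0.0592, 0], 0], [0, [0.0224, -0.0592, 0], 0], [0, [0.0224, -0.0592, 0], 0], [0, [0.0224, -0.0592, 0], 0], [0, [0.0224, -0.0592, 0], 0], [0, [0, 0, 0], 0], [0, [0, 0, 0], 0]])

```text
t: 10.57
eef_pos: [0.627, 0.0394, 0.1962]
tool_rot: [-0.004, 1.0, 0.0, 0.0]
contact_force: [-0.1, 0.6, 0.4]
width: -0.0003
```

```bash
python3 - <<'E'
from cell import bot
from h import *
a=bot.capture("scene");b=bot.capture("top")
s=bot.sense();print(s["eef_pos"],s["tool_rot"],s["contact_force"],s["joint_pos"])
crop(a,240,150,133,100,6,"s8.png");crop(b,315,140,140,160,3.75,"t8.png")
E
```

```text
[0.62651672 0.04169699 0.19630502] [-5.78476433e-03  9.99983184e-01  3.69401568e-04  1.78933737e-04] [0.23001272 0.81935115 0.3765544 ] [-2.41973362e-02  2.69266062e-01  1.22919694e+00  7.51145131e-04
  1.64279407e+00 -1.60650910e+00]
```

View pics/s8.png

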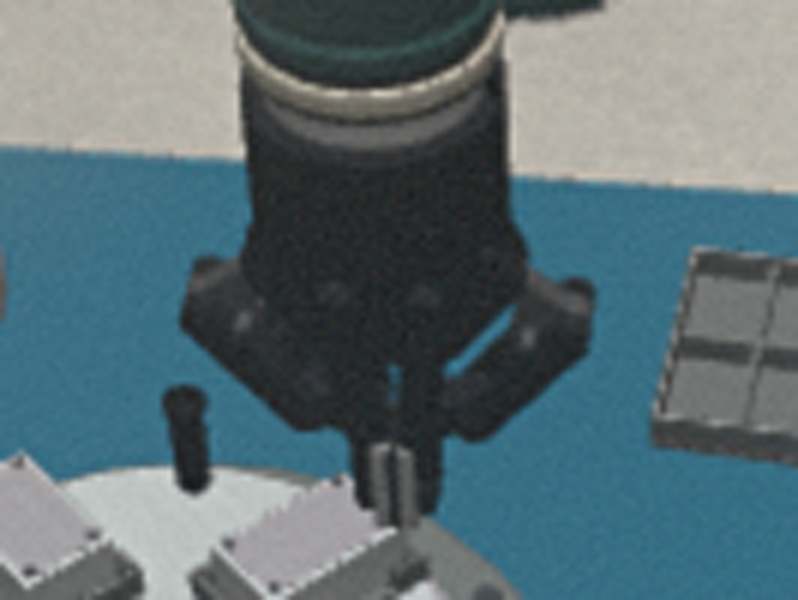

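>>> jog_arm(series=[[0, [0, 0, -0.05], 0], [0, [0, 0, -0.06], 0], [0, [0, 0, -0.05], 0], [0, [0, 0, -0.03], 0], [0, [0, 0, -0.02], 0], [0, [0, 0, -0.01], 0], [0, [0, 0, 0], 0], [0, [0, 0, 0], 0]])

```text
t: 11.33
eef_pos: [0.6272, 0.0421, 0.0871]
tool_rot: [-0.007, 1.0, 0.0, 0.001]
contact_force: [0.1, -0.2, 0.6]
width: 0.0001
```

```bash
python3 - <<'E'
from cell import bot
from h import *
a=bot.capture("scene");b=bot.capture("top")
s=bot.sense();print(s["eef_pos"],s["contact_force"])
crop(a,240,180,133,100,6,"s9.png")
E
```

```text
[0.62775431 0.04183549 0.08786528] [ 0.40941176 -0.30714775 -0.01253657]
```

View pics/s9.png

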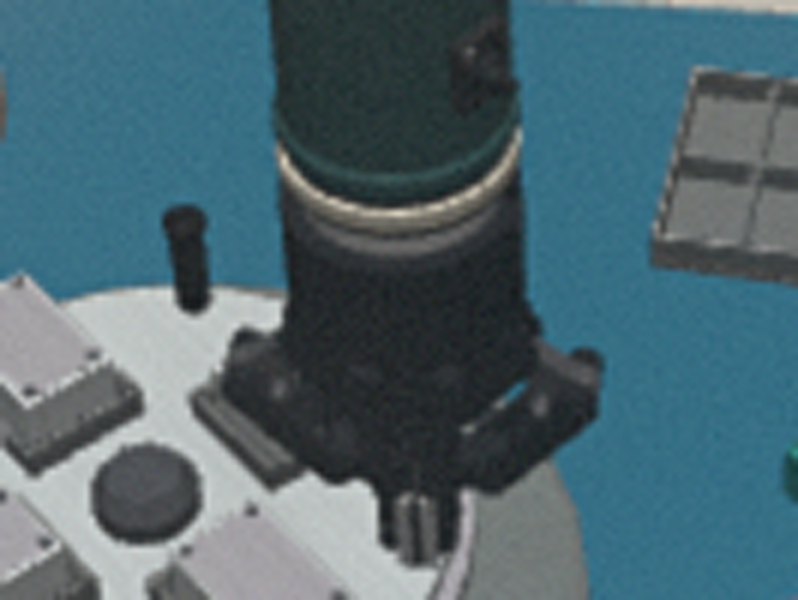

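>>> jog_arm(series=[[0, [-0.006, 0, 0], 0], [0, [-0.006, 0, 0], 0], [0, [-0.004, 0, 0], 0], [0, [-0.002, 0, 0], 0], [0, [-0.002, 0, 0], 0], [0, [0, 0, 0], 0]])

```text
t: 11.93
eef_pos: [0.6173, 0.0416, 0.0863]
tool_rot: [-0.007, 1.0, 0.0, 0.001]
contact_force: [2.3, 0.1, -0.1]
width: -0.0002
```

>>> jog_arm(series=[[0, [-0.002, 0, 0], 0], [0, [-0.002, 0, 0], 0], [0, [-0.002, 0, 0], 0], [0, [-0.002, 0, 0], 0]])

```text
t: 12.27
eef_pos: [0.6148, 0.0417, 0.0865]
tool_rot: [-0.007, 1.0, 0.0, 0.003]
contact_force: [7.3, 1.5, -1.4]
width: -0.0001
```

```bash
python3 - <<'E'
import numpy as np
S=np.array([.5998,-.0612])
def P(d,o=.0185):
    t=np.radians(90.8+d);return S+.103*np.array([np.cos(t),np.sin(t)])+o*np.array([np.sin(t),-np.cos(t)])
for d in (1.5,9,16,23,28,30,32,34,36,38,40,42): print(d,P(d).round(4))
E
```

```text
1.5 [0.6142 0.0425]
9 [0.6005 0.0434]
16 [0.5877 0.0428]
23 [0.5752 0.0405]
28 [0.5664 0.038 ]
30 [0.563  0.0367]
32 [0.5596 0.0354]
34 [0.5562 0.0339]
36 [0.5529 0.0324]
38 [0.5497 0.0307]
40 [0.5465 0.0289]
42 [0.5434 0.0269]
```

>>> jog_arm(series=[[0, [-0.0046, 0.0003, 0], 0.0035], [0, [-0.0046, 0.0003, 0], 0.0035], [0, [-0.0046, 0.0003, 0], 0.0035], [0, [-0.0046, 0.0003, 0], 0.0035], [0, [-0.0046, 0.0003, 0], 0.0035], [0, [-0.0046, 0.0003, 0], 0.0035]])

```text
t: 12.77
eef_pos: [0.601, 0.0428, 0.0865]
tool_rot: [-0.073, 0.997, 0.0, 0.003]
contact_force: [7.7, -1.0, -1.2]
width: 0.0002
```

>>> jog_arm(series=[[0, [-0.0043, -0.0002, 0], 0.0032], [0, [-0.0043, -0.0002, 0], 0.0032], [0, [-0.0043, -0.0002, 0], 0.0032], [0, [-0.0043, -0.0002, 0], 0.0032], [0, [-0.0043, -0.0002, 0], 0.0032], [0, [-0.0043, -0.0002, 0], 0.0032]])

```text
t: 13.27
eef_pos: [0.5881, 0.0421, 0.0865]
tool_rot: [-0.133, 0.991, -0.0, 0.003]
contact_force: [6.5, 1.0, -1.1]
width: -0.0003
```

>>> jog_arm(series=[[0, [-0.0042, -0.0008, 0], 0.0032], [0, [-0.0042, -0.0008, 0], 0.0032], [0, [-0.0042, -0.0008, 0], 0.0032], [0, [-0.0042, -0.0008, 0], 0.0032], [0, [-0.0042, -0.0008, 0], 0.0032], [0, [-0.0042, -0.0008, 0], 0.0032]])

```text
t: 13.77
eef_pos: [0.5756, 0.0399, 0.0865]
tool_rot: [-0.193, 0.981, -0.0, 0.003]
contact_force: [9.0, 1.2, -1.4]
width: -0.0
```

```bash
python3 - <<'E'
from cell import bot
from h import *
a=bot.capture("scene")
s=bot.sense();print(s["t"],s["eef_pos"],s["contact_force"])
crop(a,190,200,155,145,4,"s10.png")
E
```

```text
13.8167 [0.57511513 0.03981288 0.08648714] [ 5.04285653  0.69207369 -1.3098059 ]
```

View pics/s10.png

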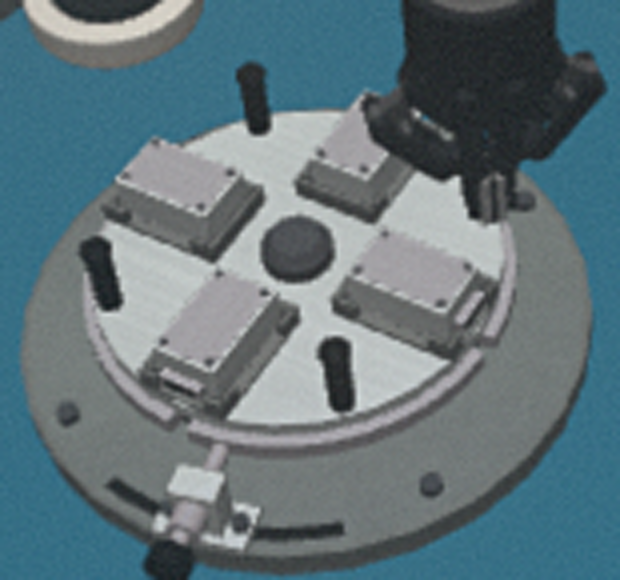

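>>> jog_arm(series=[[0, [-0.0029, -0.0008, 0], 0.0023], [0, [-0.0029, -0.0008, 0], 0.0023], [0, [-0.0029, -0.0008, 0], 0.0023], [0, [-0.0029, -0.0008, 0], 0.0023], [0, [-0.0029, -0.0008, 0], 0.0023], [0, [-0.0029, -0.0008, 0], 0.0023]])

```text
t: 14.32
eef_pos: [0.5667, 0.0374, 0.0865]
tool_rot: [-0.235, 0.972, -0.0, 0.003]
contact_force: [6.8, 0.3, -1.3]
width: 0.0002
```

>>> jog_arm(series=[[0, [-0.0022, -0.0008, 0], 0.0018], [0, [-0.0022, -0.0008, 0], 0.0018], [0, [-0.0022, -0.0008, 0], 0.0018]])

```text
t: 14.57
eef_pos: [0.5636, 0.0363, 0.0865]
tool_rot: [-0.251, 0.968, -0.0, 0.003]
contact_force: [7.0, 1.4, -2.4]
width: 0.0
```

```bash
python3 - <<'E'
from cell import bot
from h import *
a=bot.capture("scene")
s=bot.sense();print(s["t"],s["eef_pos"],s["contact_force"],s["joint_pos"][5])
crop(a,220,280,66,70,8,"s11.png")
E
```

```text
14.6167 [0.5632027  0.036208   0.08649453] [ 5.11242839e+00 -3.45713909e-03 -7.68962596e-01] -2.115920891818852
```

View pics/s11.png

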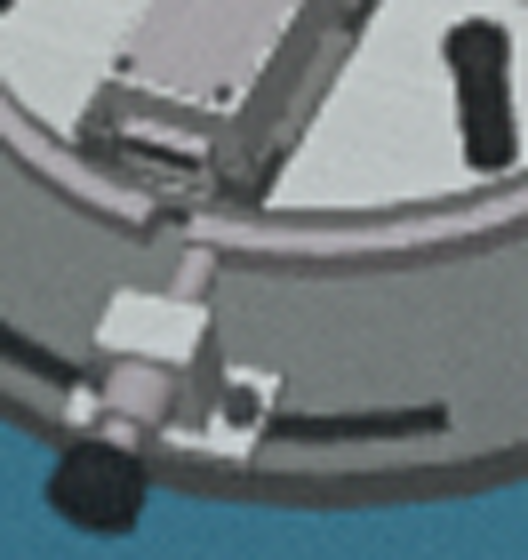

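>>> jog_arm(series=[[0, [-0.0018, -0.0008, 0], 0.0014], [0, [-0.0018, -0.0008, 0], 0.0014], [0, [-0.0018, -0.0008, 0], 0.0014], [0, [-0.0018, -0.0008, 0], 0.0014]])

```text
t: 14.95
eef_pos: [0.5599, 0.0349, 0.0865]
tool_rot: [-0.268, 0.963, -0.0, 0.003]
contact_force: [5.5, 1.1, -1.4]
width: -0.0
```

>>> jog_arm(series=[[0, [-0.0014, -0.0006, 0], 0.0011], [0, [-0.0014, -0.0006, 0], 0.0011]])

```text
t: 15.12
eef_pos: [0.556, 0.0337, 0.0858]
tool_rot: [-0.275, 0.962, 0.0, -0.0]
contact_force: [1.6, -0.5, 1.2]
width: -0.0001
```

>>> jog_arm(series=[[0, [-0.0014, -0.0006, 0], 0.0011], [0, [-0.0014, -0.0006, 0], 0.0011]])

```text
t: 15.28
eef_pos: [0.5547, 0.0331, 0.0858]
tool_rot: [-0.281, 0.96, 0.0, -0.0]
contact_force: [1.7, 0.4, 0.9]
width: 0.0
```

```bash
cat > lk.py <<'E'
from cell import bot
from h import *
import sys
a=bot.capture("scene")
s=bot.sense();print(s["t"],s["eef_pos"],s["contact_force"],s["joint_pos"][5])
crop(a,220,280,66,70,8,sys.argv[1])
E
python3 lk.py s12.png
```

```text
15.3333 [0.55449612 0.0330315  0.08579588] [0.36517789 0.30150396 0.92931329] -2.1839767318919834
```

View pics/s12.png

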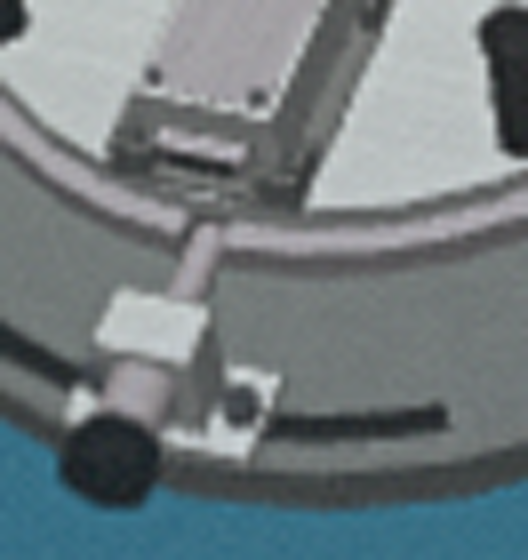

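>>> jog_arm(series=[[0, [0.0057, 0.0041, 0], 0], [0, [0.0057, 0.0041, 0], 0], [0, [0, 0, 0], 0]])

```text
t: 15.58
eef_pos: [0.5608, 0.0376, 0.0855]
tool_rot: [-0.281, 0.96, 0.0, -0.0]
contact_force: [0.9, -0.1, 0.8]
width: -0.0001
```

>>> jog_arm(series=[[0, [0, 0, 0.02], 0], [0, [0, 0, 0.03], 0], [0, [0, 0, 0.05], 0], [0, [0, 0, 0.06], 0], [0, [0, 0, 0.06], 0], [0, [0, 0, 0.02], 0], [0, [0, 0.06, 0], 0], [0, [0, 0.06, 0], 0], [0, [0, 0.06, 0], 0], [0, [0, 0.06, 0], 0], [0, [0, 0.06, 0], 0], [0, [0, 0.06, 0], 0]])

```text
t: 16.58
eef_pos: [0.5602, 0.2185, 0.2057]
tool_rot: [-0.281, 0.96, -0.0, -0.0]
contact_force: [0.7, -0.0, -0.6]
width: 0.0003
```

>>> jog_arm(series=[[0, [0, 0.06, 0], 0], [0, [0, 0, 0], 0], [0, [0, 0, 0], 0], [0, [0, 0, 0], 0]])

```text
t: 16.92
eef_pos: [0.5604, 0.2468, 0.2055]
tool_rot: [-0.281, 0.96, -0.0, -0.001]
contact_force: [-0.6, 0.1, 0.3]
width: -0.0001
```

```bash
python3 - <<'E'
from cell import bot
from h import *
import pickle
a=bot.capture("scene");b=bot.capture("top");pickle.dump((a,b),open("c4.pkl","wb"))
s=bot.sense();print(s["t"],s["eef_pos"],s["contact_force"],s["joint_vel"])
A=cv2.resize(a["color"][200:345,190:345,::-1],(400,374),interpolation=cv2.INTER_CUBIC);B=cv2.resize(b["color"][140:300,315:455,::-1],(400,457),interpolation=cv2.INTER_CUBIC)
c=np.zeros((457,800,3),np.uint8);c[:374,:400]=A;c[:,400:]=B;cv2.imwrite("pics/end.png",c)
cv2.imwrite("pics/endfull.png",a["color"][:,:,::-1])
E
```

```text
17.0167 [0.56069134 0.2460654  0.20579555] [-0.0066253  -0.31263751  0.37051945] [-0.00607565 -0.00221713 -0.0009357   0.0040526  -0.00296669  0.00154007]
```

View pics/end.png

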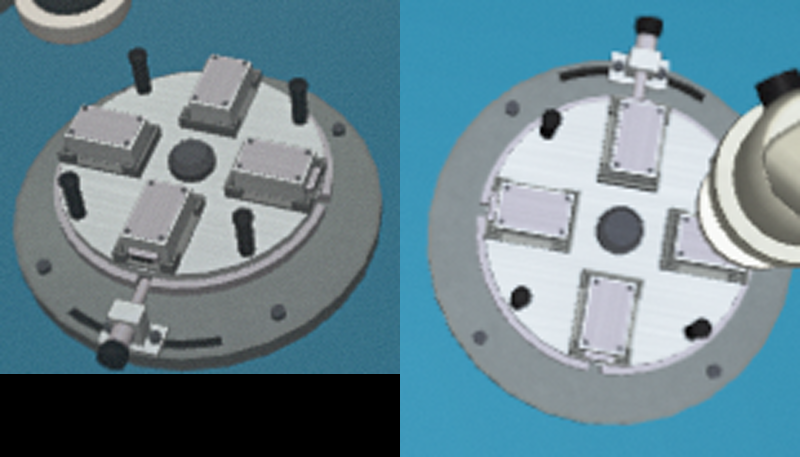

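View pics/endfull.png

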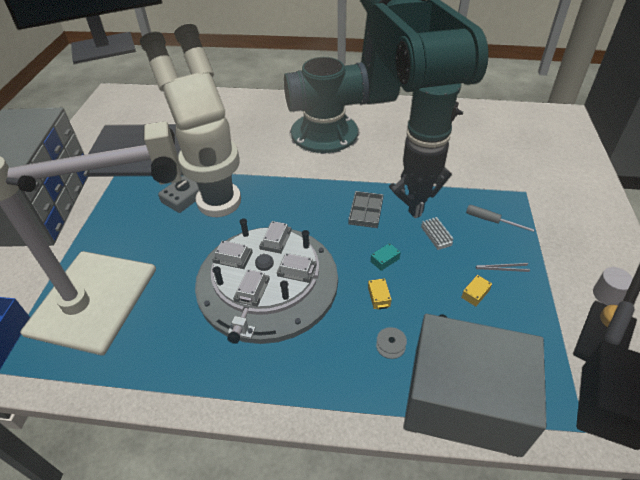

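```bash
python3 - <<'E'
from h import *
import pickle
a0,b0=pickle.load(open("c3.pkl","rb"));a,b=pickle.load(open("c4.pkl","rb"))
g=lambda c:cv2.cvtColor(c["color"],cv2.COLOR_RGB2GRAY).astype(np.float32)
def track(c0,c1,u,v,w=6,m=10,up=8):
    T=cv2.resize(g(c0)[v-w:v+w,u-w:u+w],None,fx=up,fy=up,interpolation=cv2.INTER_CUBIC)
    I=cv2.resize(g(c1)[v-w-m:v+w+m,u-w-m:u+w+m],None,fx=up,fy=up,interpolation=cv2.INTER_CUBIC)
    r=cv2.matchTemplate(I,T,cv2.TM_CCOEFF_NORMED);_,s,_,l=cv2.minMaxLoc(r)
    return np.array(l)/up-m,s
z=.057
for c0,c1,u,v in((b0,b,402,146),(a0,a,232,340)):
    d,s=track(c0,c1,u,v); p=np.array([u,v],float)
    print(d,s,(atz(c0,p+d,z)-atz(c0,p,z))[:2]*1e3)
S=np.array([.5998,-.0612])
# screws of placed module in the top view
cv2.imwrite("pics/e2.png",cv2.resize(b["color"][225:275,350:420,::-1],None,fx=10,fy=10,interpolation=cv2.INTER_CUBIC))
E
```

```text
[-0.25   2.375] 0.9381246566772461 [-6.0604654   0.64578727]
[ 1.75  -3.125] 0.7553567886352539 [-7.24730508  1.74616715]
```

View pics/e2.png

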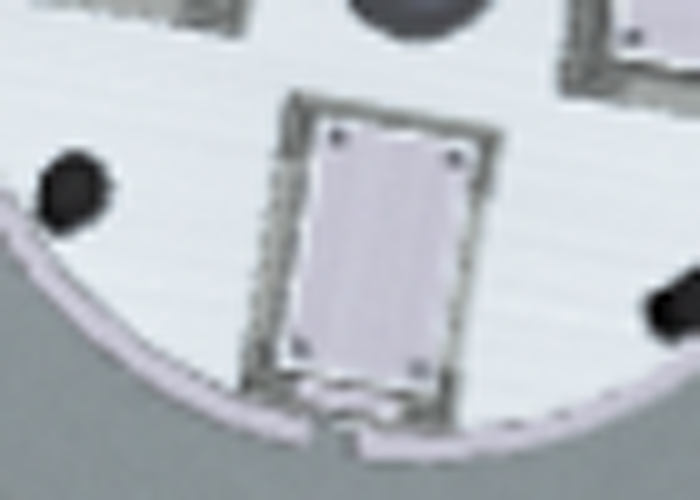

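```bash
python3 - <<'E'
from h import *
import pickle
a0,b0=pickle.load(open("c3.pkl","rb"));a,b=pickle.load(open("c4.pkl","rb"))
for c,(u0,u1,v0,v1) in((b0,(392,412,138,156)),(b,(392,412,138,156)),(a0,(220,246,328,352)),(a,(220,246,328,352))):
    im=c["color"][v0:v1,u0:u1].astype(float).max(2)
    w=np.clip((70-im)/40,0,1); 
    n,l,st,ce=cv2.connectedComponentsWithStats((im<70).astype(np.uint8)); k=1+np.argmax(st[1:,4]); w*=cv2.dilate((l==k).astype(np.uint8),np.ones((3,3)))
    yy,xx=np.mgrid[v0:v1,u0:u1]; m=np.array([(w*xx).sum(),(w*yy).sum()])/w.sum(); print(m,st[k],atz(c,m,.0576))
o=[]
for n,c in(("0",b0),("1",b),("0",a0),("1",a)):
    r=(385,135,30,40) if c in (b0,b) else (215,310,40,50)
    o.append(0)
def cut(c,u,v,w,h): return cv2.resize(c["color"][v:v+h,u:u+w,::-1],(400,300),interpolation=cv2.INTER_CUBIC)
cv2.imwrite("pics/k.png",np.vstack([np.hstack([cut(b0,385,138,40,30),cut(b,385,138,40,30)]),np.hstack([cut(a0,215,310,52,39),cut(a,215,310,52,39)])]))
E
```

```text
[402.10148778 146.12699256] [ 6  5  9  7 55] [ 0.78735048 -0.08953023  0.0576    ]
[401.70484581 148.52989301] [ 6  8  9  7 47] [ 0.78121319 -0.08852299  0.0576    ]
[231.88923436 340.1974349 ] [  0   2  19  16 124] [ 0.79040256 -0.08915841  0.0576    ]
[233.52422213 337.29933045] [  8   4  17  11 114] [ 0.78369033 -0.08751826  0.0576    ]Traceback (most recent call last):
  File "<stdin>", line 11, in <module>
ValueError: The truth value of an array with more than one element is ambiguous. Use a.any() or a.all()
```

```bash
python3 - <<'E'
from h import *
import pickle
a,b=pickle.load(open("c4.pkl","rb"));S=np.array([.5998,-.0612])
F=lambda p:np.array(p)/10+[350,225]-.4
for p in ([78,178],):
    q=atz(b,F(p),.115);d=q[:2]-S;print(q,np.degrees(np.arctan2(d[1],d[0])),np.hypot(*d))
P=np.array([atz(b,F(p),.096)[:2] for p in([339,137],[455,157],[302,347],[420,369])])
m=P.mean(0)-S;print("mod centre",np.hypot(*m),np.degrees(np.arctan2(m[1],m[0])))
ax=(P[2]+P[3]-P[0]-P[1]);print("yaw",np.degrees(np.arctan2(ax[1],ax[0])))
f=np.arctan2(ax[1],ax[0])
t=f-np.pi/4
for o in(.030,.0185): print(S+.103*np.array([np.cos(t),np.sin(t)])+o*np.array([np.sin(t),-np.cos(t)]))
E
```

```text
[0.54171512 0.02144495 0.115     ] 125.10048176805864 0.10101505106862173
mod centre 0.07284325429829563 170.60388099135645
yaw 170.68080378219076
[0.56409165 0.03996281]
[0.55475044 0.03325521]
```

>>> jog_arm(series=[[0, [0.0006, -0.0593, 0], 0], [0, [0.0006, -0.0593, 0], 0], [0, [0.0006, -0.0593, 0], 0], [0, [0.0006, -0.0593, 0], 0], [0, [0.0006, -0.0593, 0], 0], [0, [0, -0.0593, 0], 0], [0, [0, -0.0593, 0], 0], [0, [0, 0, 0], 0], [0, [0, 0, 0], 0], [0, [0, 0, 0], 0]])

```text
t: 17.85
eef_pos: [0.562, 0.039, 0.206]
tool_rot: [-0.28, 0.96, 0.0, 0.0]
contact_force: [0.2, -0.2, 0.7]
width: 0.0002
```

>>> jog_arm(series=[[0, [0, 0, -0.05], 0], [0, [0, 0, -0.06], 0], [0, [0, 0, -0.05], 0], [0, [0, 0, -0.04], 0], [0, [0, 0, -0.025], 0], [0, [0, 0, -0.015], 0], [0, [0, 0, 0], 0], [0, [0, 0, 0], 0]])

```text
t: 18.52
eef_pos: [0.5626, 0.0401, 0.0866]
tool_rot: [-0.281, 0.96, -0.0, 0.001]
contact_force: [-0.2, 0.1, -0.2]
width: -0.0001
```

>>> jog_arm(series=[[0, [-0.005, -0.0036, 0], 0], [0, [-0.004, -0.0028, 0], 0], [0, [-0.002, -0.0014, 0], 0], [0, [0, 0, 0], 0]])

```text
t: 18.85
eef_pos: [0.5569, 0.0355, 0.0868]
tool_rot: [-0.281, 0.96, -0.0, 0.001]
contact_force: [-1.1, -0.1, 1.2]
width: -0.0001
```

Now 0.5 mm steps along the tangent (-0.81, -0.59), feeling for the stop.

>>> jog_arm(series=[[0, [-0.0016, -0.0012, 0], 0], [0, [-0.0008, -0.0006, 0], 0], [0, [0, 0, 0], 0]])

```text
t: 19.1
eef_pos: [0.5554, 0.0348, 0.0859]
tool_rot: [-0.281, 0.96, 0.0, 0.0]
contact_force: [0.9, -0.6, -0.2]
width: -0.0
```

>>> jog_arm(series=[[0, [-0.0008, -0.0006, 0], 0], [0, [0, 0, 0], 0]])

```text
t: 19.27
eef_pos: [0.5549, 0.0345, 0.0858]
tool_rot: [-0.281, 0.96, 0.0, -0.0]
contact_force: [-0.3, -0.6, -0.9]
width: 0.0002
```

>>> jog_arm(series=[[0, [-0.0008, -0.0006, 0], 0], [0, [0, 0, 0], 0]])

```text
t: 19.43
eef_pos: [0.5545, 0.0343, 0.0858]
tool_rot: [-0.281, 0.96, 0.0, -0.0]
contact_force: [-0.4, -0.1, -0.4]
width: -0.0001
```

>>> jog_arm(series=[[0, [-0.0008, -0.0006, 0], 0], [0, [0, 0, 0], 0]])

```text
t: 19.6
eef_pos: [0.5542, 0.0339, 0.0858]
tool_rot: [-0.281, 0.96, 0.0, -0.0]
contact_force: [-0.1, 0.8, 0.1]
width: -0.0004
```

>>> jog_arm(series=[[0, [-0.0008, -0.0006, 0], 0], [0, [0, 0, 0], 0]])

```text
t: 19.77
eef_pos: [0.554, 0.0338, 0.0859]
tool_rot: [-0.281, 0.96, 0.0, 0.0]
contact_force: [0.3, 0.3, -0.2]
width: 0.0004
```

>>> jog_arm(series=[[0, [-0.0008, -0.0006, 0], 0], [0, [0, 0, 0], 0]])

```text
t: 19.93
eef_pos: [0.5536, 0.0336, 0.0859]
tool_rot: [-0.281, 0.96, 0.0, 0.0]
contact_force: [1.9, 0.5, -0.3]
width: -0.0003
```

>>> jog_arm(series=[[0, [-0.0008, -0.0006, 0], 0], [0, [0, 0, 0], 0]])

```text
t: 20.1
eef_pos: [0.553, 0.0332, 0.0859]
tool_rot: [-0.281, 0.96, 0.0, 0.0]
contact_force: [0.6, 1.0, 0.6]
width: 0.0002
```

>>> jog_arm(series=[[0, [-0.0008, -0.0006, 0], 0], [0, [0, 0, 0], 0]])

```text
t: 20.27
eef_pos: [0.5527, 0.033, 0.0859]
tool_rot: [-0.281, 0.96, 0.0, 0.0]
contact_force: [1.4, 2.1, -1.3]
width: 0.0001
```

>>> jog_arm(series=[[0, [-0.0008, -0.0006, 0], 0], [0, [0, 0, 0], 0]])

```text
t: 20.43
eef_pos: [0.5526, 0.0329, 0.0859]
tool_rot: [-0.281, 0.96, 0.0, 0.001]
contact_force: [2.7, 2.1, -1.3]
width: 0.0004
```

>>> jog_arm(series=[[0, [-0.0008, -0.0006, 0], 0], [0, [0, 0, 0], 0]])

```text
t: 20.6
eef_pos: [0.5525, 0.0328, 0.086]
tool_rot: [-0.281, 0.96, 0.0, 0.001]
contact_force: [4.4, 4.2, -0.8]
width: -0.0003
```

>>> jog_arm(series=[[0, [-0.0008, -0.0006, 0], 0], [0, [0, 0, 0], 0]])

```text
t: 20.77
eef_pos: [0.5524, 0.0327, 0.086]
tool_rot: [-0.281, 0.96, 0.001, 0.001]
contact_force: [5.3, 3.5, -2.2]
width: -0.0003
```

>>> jog_arm(series=[[0, [-0.0008, -0.0006, 0], 0], [0, [0, 0, 0], 0]])

```text
t: 20.93
eef_pos: [0.5523, 0.0327, 0.086]
tool_rot: [-0.281, 0.96, 0.001, 0.002]
contact_force: [5.4, 5.0, -2.3]
width: -0.0003
```

```bash
python3 lk.py s13.png
```

```text
20.9833 [0.55230262 0.03271613 0.08598269] [ 6.42199117  5.51695969 -2.74865281] -2.1862920767941323
```

>>> jog_arm(series=[[0, [-0.0008, -0.0006, 0], 0], [0, [0, 0, 0], 0]])

```text
t: 21.15
eef_pos: [0.5523, 0.0327, 0.086]
tool_rot: [-0.281, 0.96, 0.001, 0.002]
contact_force: [7.3, 5.5, -4.2]
width: -0.0002
```

```bash
python3 lk.py s14.png
```

```text
21.2 [0.55226369 0.03268757 0.08602894] [ 6.17830872  6.36936818 -3.02602714] -2.186898495619352
```

View pics/s14.png

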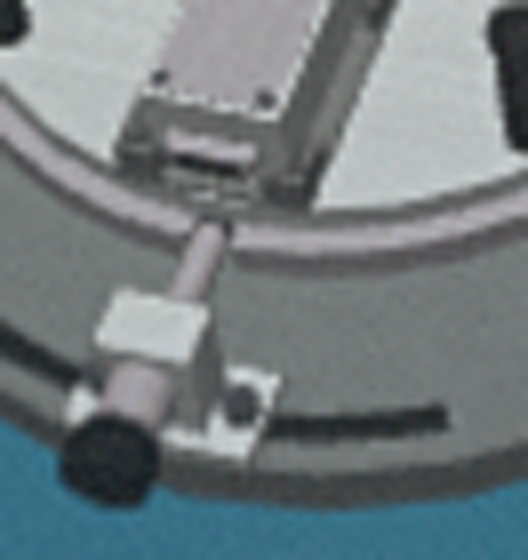

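>>> jog_arm(series=[[0, [0.0057, 0.0041, 0], 0], [0, [0.0067, 0.0051, 0], 0], [0, [0.003, 0.002, 0], 0], [0, [0, 0, 0], 0]])

```text
t: 21.53
eef_pos: [0.5583, 0.0366, 0.0858]
tool_rot: [-0.281, 0.96, -0.0, -0.001]
contact_force: [-0.4, 0.0, 0.1]
width: 0.0001
```

>>> jog_arm(series=[[0, [0, 0, 0.02], 0], [0, [0, 0, 0.03], 0], [0, [0, 0, 0.05], 0], [0, [0, 0, 0.06], 0], [0, [0, 0, 0.06], 0], [0, [0, 0, 0.02], 0], [0, [0, 0.06, 0], 0], [0, [0, 0.06, 0], 0], [0, [0, 0.06, 0], 0], [0, [0, 0.06, 0], 0], [0, [0, 0.06, 0], 0], [0, [0, 0.06, 0], 0]])

```text
t: 22.53
eef_pos: [0.5579, 0.2179, 0.2058]
tool_rot: [-0.281, 0.96, -0.0, -0.0]
contact_force: [0.3, 0.5, -0.6]
width: -0.0001
```

>>> jog_arm(series=[[0, [0, 0.04, 0], 0], [0, [0, 0, 0], 0], [0, [0, 0, 0], 0], [0, [0, 0, 0], 0], [0, [0, 0, 0], 0]])

```text
t: 22.95
eef_pos: [0.5584, 0.2356, 0.2058]
tool_rot: [-0.28, 0.96, -0.0, -0.0]
contact_force: [-0.0, -0.0, 0.1]
width: 0.0003
```

```bash
python3 - <<'E'
from cell import bot
from h import *
import pickle
a=bot.capture("scene");b=bot.capture("top");pickle.dump((a,b),open("c5.pkl","wb"))
s=bot.sense();print(s["t"],s["eef_pos"],s["contact_force"])
a0,b0=pickle.load(open("c3.pkl","rb"))
for c,(u0,u1,v0,v1) in((b0,(392,412,138,156)),(b,(392,412,138,156)),(a0,(226,246,328,352)),(a,(226,246,328,352))):
    im=c["color"][v0:v1,u0:u1].astype(float).max(2)
    w=np.clip((70-im)/40,0,1)
    n,l,st,ce=cv2.connectedComponentsWithStats((im<70).astype(np.uint8)); k=1+np.argmax(st[1:,4]); w*=cv2.dilate((l==k).astype(np.uint8),np.ones((3,3)))
    yy,xx=np.mgrid[v0:v1,u0:u1]; m=np.array([(w*xx).sum(),(w*yy).sum()])/w.sum(); print(m.round(2),st[k],atz(c,m,.0576))
def cut(c,u,v,w,h): return cv2.resize(c["color"][v:v+h,u:u+w,::-1],(400,300),interpolation=cv2.INTER_CUBIC)
cv2.imwrite("pics/k.png",np.vstack([np.hstack([cut(b0,385,138,40,30),cut(b,385,138,40,30)]),np.hstack([cut(a,190,220,155,116),cut(b,315,170,140,105)])]))
E
```

```text
23.05 [0.55849075 0.23560746 0.20597756] [ 0.29049795  0.08551981 -0.04111339]
[402.1  146.13] [ 6  5  9  7 55] [ 0.78735048 -0.08953023  0.0576    ]
[401.71 148.55] [ 6  8  9  7 47] [ 0.78116385 -0.08852522  0.0576    ]
[232.03 340.32] [  0   5  13  13 115] [ 0.79064465 -0.0888283   0.0576    ]
[233.44 337.3 ] [  0   4  16  11 112] [ 0.78369866 -0.08768854  0.0576    ]
```

View pics/k.png

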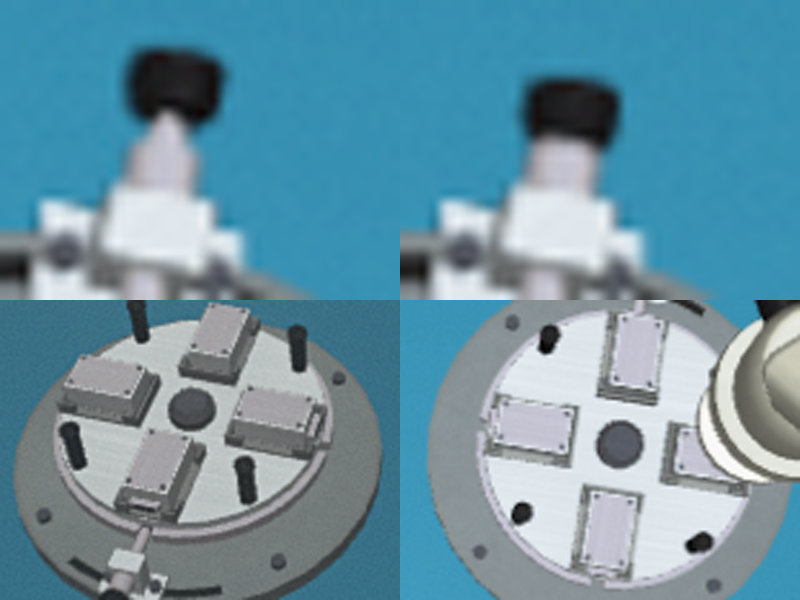

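```bash
python3 -c "
from cell import bot
print(bot.sign_off())"
```

```text
the job is handed in; nothing more can be done
None
```

The module is in the empty nest with its plug outwards, and the table is round at the next notch with the plunger in. I handed the job in at about 23 s; no verdict was reported.

**What I did**
- **Placing:** I gripped the module across its 38 mm sides and lowered it into the nest, with about 5 N at touchdown. Before release I corrected a shift of about 2.5 mm that the scene camera showed.
- **Turning:** I pushed the left peg with the shut fingers for about 35°, at 5–9 N, until the force dropped at the click. I then let go.
- **Checking the lock:** I went back and pushed the peg gently. After about 1 mm of play the force rose to about 9–10 N and the dial stayed put. I then backed off, lifted clear and signed off.

**Last checks**
- **Module:** before turning, the top view put it about 0.5 mm and 0.3 mm off the nest's centre. After turning it still sat flat with the plug outwards. I did not use a second reading from the scene camera, because I picked its points badly.
- **Plunger:** the knob sits flush on its sleeve and did not move during the lock push. The cameras showed 6–7 mm of inward travel against about 8 mm expected. I judged it fully home from the flush knob and the lock rather than from that number.
- **Dial angle:** it is close to the −0.16 end of the expected range, which matches the plunger bracket's place in its slot.
- **Surroundings:** in the pictures after turning I saw nothing else displaced, and the robot was clear of everything with about zero force. I compared the other things by eye, not by measurement.

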